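Clamp the louvre jig and lap the strips

ROBOT

A 6-joint arm with a two-finger parallel gripper is mounted at the origin on the work surface. World frame = base frame: x ahead of the robot, y to its left, z up, the work surface at z = 0. Lengths are in m, angles in degrees, forces in N, time in s.
With the tool pointing down it reaches from about 0.4 to 0.825 m from the base axis. Payload 7 kg.
Tool frame: the origin (TCP) lies on the centre line of the jaws, within the pads' length; the fingertips stand 11 mm ahead of it and the grasp point (between the pads) lies 8 mm behind it; z points along the fingers, y is the direction in which the jaws open and shut (so a half turn about z gives the same grasp; the last joint's range is limited). The gripper opens to 88 mm and grips with 3 to 60 N. Pads are 19 mm wide; open, the fingers measure 130 mm over their backs; the gripper's body (78 mm by 193 mm) begins 47 mm behind the grasp point.
Start: joints at [-54.712, 20.546, 0.682, 0, -70.136, -16.507], TCP at [0.217, -0.639, 0.205] pointing down, gripper open.
Joint ranges: [-176.03, 176.03], [-82.01, 121.73], [-58.28, 71.71], [-173.87, 95.51], [-174.79, -0.11], [-173.66, 173.66]. Speed limits (degrees/s): [136.94, 136.94, 172.46, 180, 180, 180].

INTERFACE

Orientations are given as [roll, pitch, yaw] about the fixed x, y, z axes, in that order (R = Rz(yaw) Ry(pitch) Rx(roll)).
In Python, from plant import ctrl, cams, order gives the robot as it stands.
- The arm moves only by the tool jog_arm, never from a script. Its argument "motion" is a list of rows, each an object with "offset": the shift along the tool's x, y, z in mm, a list of three; "roll": the turn about the tool's z in rad; "hand": the finger opening in mm, from 0 to 87.6. A call has 1 to 20 rows; each row is the pose to reach, as a shift and turn from the pose commanded when the call began, along the tool's axes at that moment; what a row does not reach only later rows make up. A row lasts 1/12 s, in which the tool goes at most 41.7 mm and 7.16 degrees, less where a joint would pass 70% of its speed; a pose out of reach is approached as far as the arm can. A call with a gripper value outside its range is refused whole. The fingers move at their own pace and stop on an object; the grip force is fixed at half the most. Time passes only in rows, so rows that repeat a pose let the fingers close. It gives the time, the measured TCP pose, the force and the opening at its end, in the units of the state.
- ctrl.get_obs(): the state, without advancing time (a new reading comes with each control period).
- cams.snapshot(name): name is "side" or "top" or "wrist"; returns a dict with "img" (384x512x3 uint8, red, green, blue), "K" (3x3 intrinsics, pixels), "cam_to_world" (4x4, takes a point from camera to world coordinates); the wrist camera has in their place "T_tool_cam" (4x4, takes a point from camera to tool coordinates, whose origin is the TCP and whose axes are the flange's). Camera axes: x right, y down, z forward; pixel columns grow to the right and rows downward; lengths in m; the calibration is good to about 2 mm. The wrist camera is an equidistant fisheye: a pixel r from the principal point sees the ray r / f radians off the axis. A picture is of the moment at which its call begins: read the wrist's pose just before it. There is no depth.
- order.close_job(): hands the job in, once; it reports no verdict.
The state is a dict: "clock": time; "joint_pos": joint angles; "qvel": joint speeds; "tau": joint torques, N m; "tool_pos": TCP position; "orientation": TCP orientation; "force": force on the tool from outside, world axes, zero at the start; "moment": the same for the moment, N m; "opening": finger opening in m.
Only numpy, scipy, OpenCV 4.12 (cv2) and the standard library are available. Lean on these libraries where they do the work, as an engineer would, in place of code of your own. Each camera call takes 0.05 s, during which the arm holds its last target. There are 200 camera calls.

TASK

Get the louvre panel ready for tacking: first turn the dial of the yellow current control fully anticlockwise to its stop, then tighten both hand knobs of the jig clockwise until each bites and then an eighth of a turn (45 degrees) further, no more. Only then lay every aluminium strip that is there across the jig, from the low end up without a gap, each overlapping the one below with its lower edge at the next scribed line and centred between the bearers. Leave the other things on the table where they are.

Things in the scene. Friction and masses are not known exactly. Their poses are not given: they have to be found in the camera images.
- jig: Fixed grey jig, 200 deep, 330 wide, 115 high; origin on the table at its middle; x up the slope (low end towards the robot), y along its width, z up. Two bearers (22 degree slope, 50 wide, 86 gap between) carry strips lying across both, long side along y. Fixed dark starter strip 6 thick at the low end. Four white lines 36 apart cross each bearer; 12 below the lowest, a toe plate 36 wide ends each bearer, 30 proud. Clamp screws at x -10, y +-137.
- course1 (a point): Where the centre of the lowest strip rests, lower edge above the first line; axes as the jig's (level); jig frame [-64.0, 0.0, 63.2] mm. A laid strip's upper edge is on the bearers, its lower part flat on the starter (or the strip below), overlap 24, so it is tilted 12.3 degrees from level, low towards -x. Each next course is 36 further up the bearers.
- course2 (a point): Same for course 2, which laps over course 1; jig frame [-30.6, 0.0, 76.7] mm.
- course3 (a point): Same for course 3, which laps over course 2; jig frame [2.8, 0.0, 90.2] mm.
- course4 (a point): Same for course 4, which laps over course 3; jig frame [36.2, 0.0, 103.6] mm.
- left_knob_grip (a point): On the vertical axis of the +y clamp knob, 82 above the table: black bar 56 long (its x), 14 thick (its y), from 25 below to 9 above this point; hub 28 across, top 23 below. Tightens clockwise from above: free (0.03 N m) for an unknown 0.6 to 1.9 rad, then bites: stiff at once (0.25 N m) and the steel collar under it turns along. No spring-back; the block it stands on is 40 high.
- left_clamp (a joint): Turn of the left knob (rad, clockwise from above) past its bite; 0 until then. It is the turn of the steel collar under the knob, 34 across, whose black tick starts in line with a white tick on the block (towards the jig's -x).
- right_knob_grip (a point): On the vertical axis of the -y clamp knob, 82 above the table: black bar 56 long (its x), 14 thick (its y), from 25 below to 9 above this point; hub 28 across, top 23 below. Tightens clockwise from above: free (0.03 N m) for an unknown 0.6 to 1.9 rad, then bites: stiff at once (0.25 N m) and the steel collar under it turns along. No spring-back; the block it stands on is 40 high.
- right_clamp (a joint): Turn of the right knob (rad, clockwise from above) past its bite; 0 until then. It is the turn of the steel collar under the knob, 34 across, whose black tick starts in line with a white tick on the block (towards the jig's -x).
- dial_grip (a point): Grip point of the dial in the middle of the top of the fixed yellow remote current control (130 x 100 x 50 high); on its vertical axis, 87 above the table: a bar 46 long (its x axis), 14 thick (its y axis), top 7 above this point, on a disc 48 across whose top is 23 below it. White mark at the -x end of the bar.
- dial (a joint): Dial turn in rad, clockwise from above; 0 is its minimum end stop, fully anticlockwise. Light friction (0.03 N m), stays where left, hard stop.
- strip1: Flat bare aluminium louvre strip 60 wide (x) x 150 long (y) x 6 thick (z), about 150 g; origin at its very centre. All strips are alike, either face or edge will do; 3 or 4 of the five are present, lying flat on the table to begin with.
- strip2: Flat bare aluminium louvre strip 60 wide (x) x 150 long (y) x 6 thick (z), about 150 g; origin at its very centre. All strips are alike, either face or edge will do; 3 or 4 of the five are present, lying flat on the table to begin with.
- strip3: Flat bare aluminium louvre strip 60 wide (x) x 150 long (y) x 6 thick (z), about 150 g; origin at its very centre. All strips are alike, either face or edge will do; 3 or 4 of the five are present, lying flat on the table to begin with.
- strip4: Flat bare aluminium louvre strip 60 wide (x) x 150 long (y) x 6 thick (z), about 150 g; origin at its very centre. All strips are alike, either face or edge will do; 3 or 4 of the five are present, lying flat on the table to begin with.
- strip5: Flat bare aluminium louvre strip 60 wide (x) x 150 long (y) x 6 thick (z), about 150 g; origin at its very centre. All strips are alike, either face or edge will do; 3 or 4 of the five are present, lying flat on the table to begin with.
- tube_offcut: Bystander, not to be disturbed: square steel tube offcut 50 x 50 x 70 high.
- flange: Bystander, not to be disturbed: steel flange ring 80 across, 12 high.
- spanner: Bystander, not to be disturbed: steel spanner 170 long, lying.
- hammer: Bystander, not to be disturbed: hammer 260 long, lying.
- magnet: Bystander, not to be disturbed: square red welding magnet 90 x 90 x 21.
- grinder: Bystander, not to be disturbed: orange and grey angle grinder, 240 long, lying.
Not all that is in view belongs to the job. What is shaped like the strip5 but black or pink is not meant.

How it is judged:
By the outcome, as a careful person would: the job done as asked, in the order asked, and still so for the second after the job is handed in, with the robot touching nothing.
Of strip1, strip2, strip3, strip4, strip5 only 3 to 4 are there at a start; the rules pass over those that are not, and their reading is None.
At some moment in a run one of strip1, strip2, strip3, strip4, strip5 may be knocked a few centimetres aside while the robot is not near it.
Once in a run the grip may slacken for a moment while it holds something.
It also fails if it takes over 210 s, if anything falls off the work surface, if the arm or the gripper's body presses on something with over 40 N, if the wrist force passes 120 N, or if a joint passes its speed limit or range.

## Working session

There is one attempt and no reset: what is moved stays moved. The work goes in short steps, Python scripts to look and compute and a tool call to move; the robot and the scene stay as the last step left them, time stands still between calls to the robot, and variables do not carry over. Pictures are saved under pics/ and viewed, about 12 in all and at most 16, crops included, and the job is handed in when it is done.

Besides the shell and the picture viewer there is one more tool, called after "Call:" as name(argument=value, ...), one argument or row to a line, values as JSON. jog_arm: Moves the arm, as the interface text tells. Its arguments: {"type":"object","properties":{"motion":{"type":"array"}},"required":["motion"]}

```bash
ls; mkdir -p pics
cat > h.py <<'E'
import numpy as np, cv2
from scipy.spatial.transform import Rotation as R
from plant import ctrl, cams, order
def snap(n,f=None):
    s=cams.snapshot(n)
    if f: cv2.imwrite('pics/'+f,s['img'][:,:,::-1])
    return s
def ray(s,u,v,z):
    K=s['K'];T=s['cam_to_world'];d=T[:3,:3]@np.linalg.inv(K)@[u,v,1];o=T[:3,3]
    return o+d*(z-o[2])/d[2]
def proj(s,P):
    T=np.linalg.inv(s['cam_to_world']);p=T[:3,:3]@np.asarray(P)+T[:3,3];p=s['K']@p;return p[:2]/p[2]
def toolT():
    o=ctrl.get_obs();T=np.eye(4);T[:3,3]=o['tool_pos'];T[:3,:3]=R.from_euler('xyz',o['orientation'],degrees=True).as_matrix();return T
def wsnap(f=None):
    T=toolT();s=snap('wrist',f);s['cam_to_world']=T@s['T_tool_cam'];return s
def wray(s,u,v,z):
    K=s['K'];x=(u-K[0,2])/K[0,0];y=(v-K[1,2])/K[1,1];r=np.hypot(x,y)+1e-9
    d=np.array([x/r*np.sin(r),y/r*np.sin(r),np.cos(r)]);T=s['cam_to_world'];d=T[:3,:3]@d;o=T[:3,3]
    return o+d*(z-o[2])/d[2]
def wproj(s,P):
    T=np.linalg.inv(s['cam_to_world']);p=T[:3,:3]@np.asarray(P)+T[:3,3];r=np.hypot(p[0],p[1])+1e-9;t=np.arctan2(r,p[2])
    return np.array([s['K'][0,2]+s['K'][0,0]*t*p[0]/r,s['K'][1,2]+s['K'][1,1]*t*p[1]/r])
def to(P):  # offset mm in tool frame to reach world P
    T=toolT();return np.round(1000*T[:3,:3].T@(np.asarray(P)-T[:3,3]),1)
E
python3 - <<'E'
from h import *
a=snap('top','top0.png');b=snap('side','side0.png');w=wsnap('w0.png')
print(ctrl.get_obs())
for s in(a,b,w):print(s['K'].round(1).tolist(),s['cam_to_world'].round(3).tolist())
print(w['T_tool_cam'].round(3).tolist())
i=np.hstack([cv2.imread('pics/top0.png'),cv2.imread('pics/side0.png')]);
E
```

```text
pics
{'clock': 0.15, 'joint_pos': array([-5.47118274e+01,  2.05837534e+01,  6.45802134e-01, -1.34619400e-02,
       -7.01341755e+01, -1.65066145e+01]), 'qvel': array([ 0.07506382, -0.00784564,  0.15479127,  0.13010467, -0.03123924,
       -0.04574921]), 'tau': array([-3.58262432e-04, -5.83275604e+01,  2.93291563e+01,  7.00130180e+00,
        8.77375278e-03, -9.26097232e-05]), 'tool_pos': array([ 0.21716484, -0.63870671,  0.20402171]), 'orientation': array([ 1.79927250e+02, -8.35972052e-03, -1.61223019e+02]), 'force': array([0.83686229, 0.52392201, 0.09140913]), 'moment': array([ 0.00168745,  0.05854497, -0.01058118]), 'opening': 0.08754175123636097}
[[471.8, 0.0, 252.6], [0.0, 471.8, 181.3], [0.0, 0.0, 1.0]] [[-0.024, -0.997, 0.073, 0.391], [-1.0, 0.025, 0.012, -0.035], [-0.014, -0.073, -0.997, 1.397], [0.0, 0.0, 0.0, 1.0]]
[[468.1, 0.0, 254.7], [0.0, 468.1, 194.9], [0.0, 0.0, 1.0]] [[-1.0, -0.0, 0.019, 0.448], [-0.014, 0.701, -0.713, 0.909], [-0.013, -0.714, -0.701, 1.03], [0.0, 0.0, 0.0, 1.0]]
[[297.3, 0.0, 258.9], [0.0, 297.3, 187.4], [0.0, 0.0, 1.0]] [[-0.322, 0.902, 0.286, 0.14], [0.947, 0.307, 0.099, -0.665], [0.002, 0.303, -0.953, 0.384], [0.0, 0.0, 0.0, 1.0]]
[[0.0, -0.953, -0.303, 0.082], [1.0, 0.0, 0.0, 0.0], [-0.0, -0.303, 0.953, -0.18], [0.0, 0.0, 0.0, 1.0]]
```

View pics/top0.png

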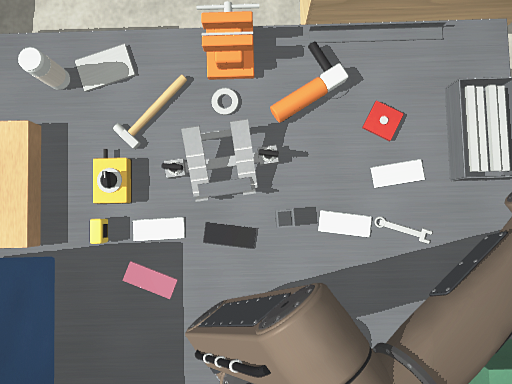

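View pics/side0.png

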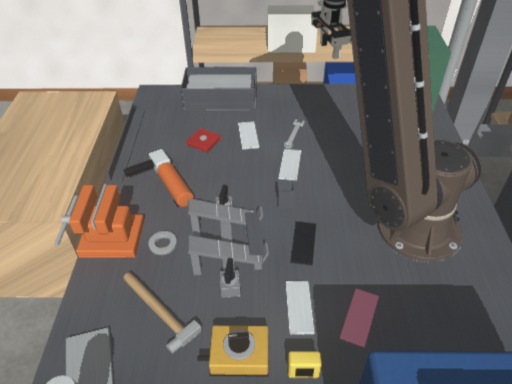

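Top view, candidates for aluminium strips: white (158,229), (345,223), (397,173). Not meant: black (230,235), pink (150,280), light box (104,67), and the long bars in the tray (488,128). The jig is at (220,160), the dial at (109,181).

Run:
```python
from h import *
import pickle
a=snap('top');b=snap('side')
im=a['img'];hsv=cv2.cvtColor(im,cv2.COLOR_RGB2HSV)
m=((hsv[...,2]>200)&(hsv[...,1]<40)).astype(np.uint8)
for c in cv2.findContours(m,0,2)[0]:
    if cv2.contourArea(c)>150:
        r=cv2.minAreaRect(c);p=[ray(a,*q,.006) for q in cv2.boxPoints(r)]
        print(np.round(r[0]),[round(np.linalg.norm(p[i]-p[i+1])*1000) for i in(0,1)],np.mean(p,0).round(4),(p[1]-p[0]).round(3))
ye=cv2.inRange(hsv,(20,120,120),(35,255,255))
for c in cv2.findContours(ye,0,2)[0]:
    if cv2.contourArea(c)>150:
        r=cv2.minAreaRect(c);p=[ray(a,*q,.05) for q in cv2.boxPoints(r)];print('Y',r,np.mean(p,0).round(4))
print('base px',proj(a,[0,0,0]),proj(b,[0,0,0]), 'dial', ray(a,109,181,.09))
c1=cv2.resize(im[85:245,85:300],None,fx=3.5,fy=3.5,interpolation=cv2.INTER_CUBIC);cv2.imwrite('pics/c1.png',c1[:,:,::-1])
```

```text
[402. 228.] [36, 166] [ 0.3443 -0.4514  0.006 ] [ 0.034 -0.013  0.   ]
[158. 229.] [151, 62] [0.3601 0.2644 0.006 ] [ 0.005 -0.151  0.   ]
[344. 223.] [62, 151] [ 0.3626 -0.283   0.006 ] [ 0.061 -0.01   0.   ]
[397. 173.] [152, 61] [ 0.5066 -0.4438  0.006 ] [ 0.021 -0.151  0.   ]
[125. 135.] [24, 86] [0.6409 0.3615 0.006 ] [ 0.018 -0.016  0.   ]
[224. 100.] [75, 76] [0.7378 0.0607 0.006 ] [-0.002 -0.075  0.   ]
[482. 128.] [19, 250] [ 0.6332 -0.6996  0.006 ] [ 0.001 -0.019  0.   ]
[503. 128.] [21, 252] [ 0.633  -0.7626  0.006 ] [ 0.001 -0.021  0.   ]
[472. 128.] [28, 253] [ 0.6353 -0.6697  0.006 ] [ 0.001 -0.028  0.   ]
[493. 128.] [31, 255] [ 0.635  -0.7322  0.006 ] [ 0.001 -0.031  0.   ]
[333.  76.] [73, 50] [ 0.804  -0.2678  0.006 ] [ 0.037 -0.063  0.   ]
[29. 58.] [68, 69] [0.8844 0.6511 0.006 ] [ 0.048 -0.048  0.   ]
[104.  67.] [158, 98] [0.851  0.4228 0.006 ] [ 0.047 -0.151  0.   ]
[257.  12.] [152, 78] [ 1.0063 -0.0434  0.006 ] [-0.005 -0.152  0.   ]
[131.  13.] [613, 100] [1.016 0.34  0.006] [ 0.    -0.613  0.   ]
Y ((111.5, 180.0), (44.0, 37.0), 90.0) [0.5039 0.3876 0.05  ]
base px [250.70458168 351.40095433] [417.56617918 228.6102624 ] dial [0.49768924 0.38203836 0.09      ]
```

View pics/c1.png

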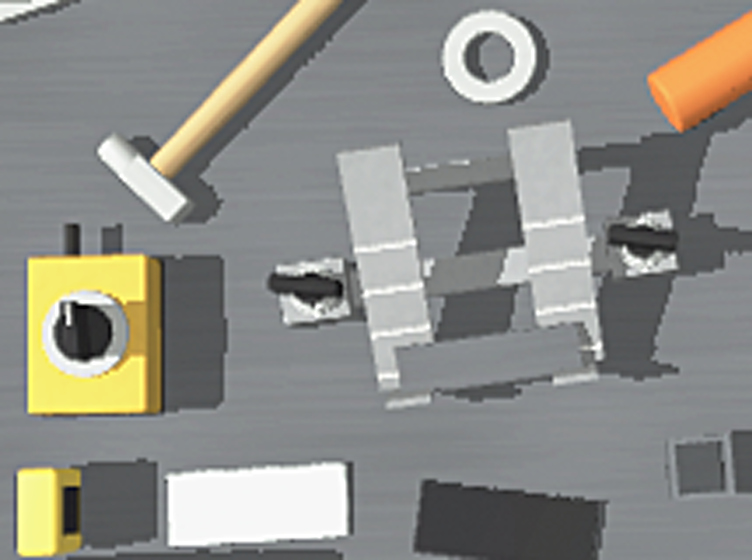

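Call:
jog_arm(
  motion=[
    {"offset": [-377,230,-66],"roll": 0,"hand": 60},
    {"offset": [-377,230,-66],"roll": 0,"hand": 60},
    {"offset": [-377,230,-66],"roll": 0,"hand": 60},
    {"offset": [-377,230,-66],"roll": 0,"hand": 60},
    {"offset": [-377,230,-66],"roll": 0,"hand": 60},
    {"offset": [-377,230,-66],"roll": 0,"hand": 60},
    {"offset": [-377,230,-66],"roll": 0,"hand": 60},
    {"offset": [-377,230,-66],"roll": 0,"hand": 60},
    {"offset": [-377,230,-66],"roll": 0,"hand": 60},
    {"offset": [-377,230,-66],"roll": 0,"hand": 60},
    {"offset": [-377,230,-66],"roll": 0,"hand": 60},
    {"offset": [-377,230,-66],"roll": 0,"hand": 60},
    {"offset": [-377,230,-66],"roll": 0,"hand": 60},
  ],
)

```text
clock: 1.33
tool_pos: [0.5012, -0.2985, 0.2708]
orientation: [-180.0, 0.0, -161.0]
force: [0.2, 0.0, 0.2]
opening: 0.0597
```

Call:
jog_arm(
  motion=[
    {"offset": [-221,649,16],"roll": 0,"hand": 60},
    {"offset": [-221,649,16],"roll": 0,"hand": 60},
    {"offset": [-221,649,16],"roll": 0,"hand": 60},
    {"offset": [-221,649,16],"roll": 0,"hand": 60},
    {"offset": [-221,649,16],"roll": 0,"hand": 60},
    {"offset": [-221,649,16],"roll": 0,"hand": 60},
    {"offset": [-221,649,16],"roll": 0,"hand": 60},
    {"offset": [-221,649,16],"roll": 0,"hand": 60},
    {"offset": [-221,649,16],"roll": 0,"hand": 60},
    {"offset": [-221,649,16],"roll": 0,"hand": 60},
    {"offset": [-221,649,16],"roll": 0,"hand": 60},
    {"offset": [-221,649,16],"roll": 0,"hand": 60},
    {"offset": [-221,649,16],"roll": 0,"hand": 60},
    {"offset": [-221,649,16],"roll": 0,"hand": 60},
    {"offset": [-221,649,16],"roll": 0,"hand": 60},
    {"offset": [-221,649,16],"roll": 0,"hand": 60},
    {"offset": [-221,649,16],"roll": 0,"hand": 60},
    {"offset": [-221,649,16],"roll": 0,"hand": 60},
  ],
)

```text
clock: 2.83
tool_pos: [0.5005, 0.3883, 0.2529]
orientation: [-179.9, -0.1, -161.1]
force: [0.9, -0.5, 0.6]
opening: 0.0596
```

Run:
```python
from h import *
o=ctrl.get_obs();print(o['clock'],o['joint_pos'].round(1),o['tool_pos'],o['orientation'].round(2))
w=wsnap('w1.png');a=snap('top','top1.png')
im=np.vstack([cv2.imread('pics/w1.png')]);cv2.imwrite('pics/w1.png',im)
import pickle;pickle.dump(w,open('w1.pkl','wb'))
```

```text
2.8333 [  55.4   15.3   -0.5   -0.   -74.3 -126.5] [0.5004726  0.38828587 0.25285282] [-1.7994e+02 -1.0000e-01 -1.6112e+02]
```

View pics/w1.png

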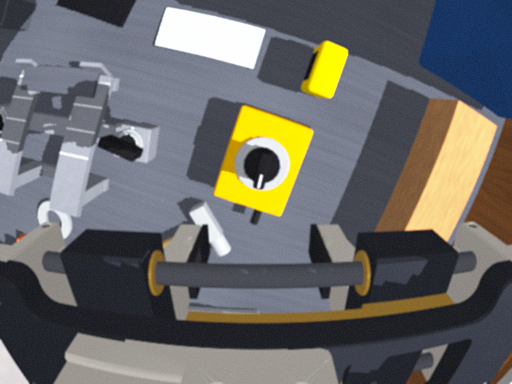

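View pics/top1.png

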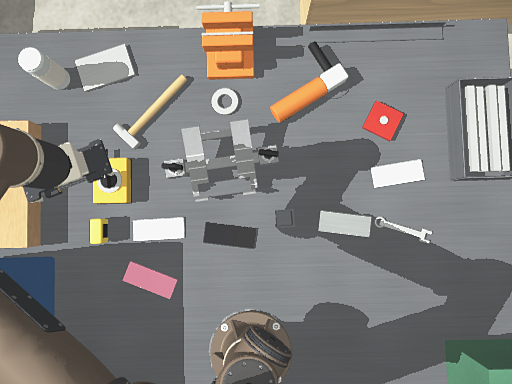

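Wrist view: dial disc at (263,164) with white mark at about (259,182), pointing away from the robot; left clamp knob at (122,145). With the arm aside, the top view shows exactly three aluminium strips: (158,229), (345,223), (397,173). The tube offcut is at (285,217).

Run:
```python
from h import *
import pickle
w=pickle.load(open('w1.pkl','rb'));im=w['img'];hsv=cv2.cvtColor(im,cv2.COLOR_RGB2HSV)
sub=np.zeros(im.shape[:2],bool);sub[125:205,225:305]=1
ye=cv2.inRange(hsv,(20,120,100),(35,255,255))>0
ring=sub&(hsv[...,1]<60)&(hsv[...,2]>110)
def hull(m,z):
    cs=max(cv2.findContours(m.astype(np.uint8),0,2)[0],key=cv2.contourArea);h=cv2.convexHull(cs)[:,0]
    return np.array([wray(w,*p,z)[:2] for p in h],np.float32)
H=hull(ring,.064);e=cv2.minEnclosingCircle(H*1000);print('disc circle mm',e)
f=cv2.fitEllipse(H*1000);print('ellipse',f)
bl=sub&(hsv[...,2]<60)
v,u=np.nonzero(bl);P=np.array([wray(w,a,b,.094)[:2] for a,b in zip(u,v)]);P=P[np.linalg.norm(P-P.mean(0),axis=1)<.05]
print('black',P.mean(0),np.degrees(np.arctan2(*np.linalg.svd(P-P.mean(0),full_matrices=False)[2][0][::-1])))
wm=np.zeros_like(sub);wm[168:192,250:270]=1
wm&=(hsv[...,1]<60)&(hsv[...,2]>200)
n,l,s,c=cv2.connectedComponentsWithStats(wm.astype(np.uint8))
for i in range(1,n):print(s[i],c[i],wray(w,*c[i],.094))
Y=hull(ye&(cv2.GaussianBlur(sub.astype(np.float32),(151,151),0)>.02),.05);print('box',cv2.minAreaRect(Y*1000))
cv2.imwrite('pics/c2.png',cv2.resize(im[120:230,205:325],None,fx=5,fy=5,interpolation=2)[:,:,::-1])
```

```text
disc circle mm ((503.27911376953125, 392.91461181640625), 35.04928207397461)
ellipse ((503.09197998046875, 393.01800537109375), (69.11824798583984, 69.27721405029297), 99.97245025634766)
black [0.49749629 0.38998141] 1.8817393405514837
[257 175   6  14  36] [259.47222222 181.33333333] [0.51753638 0.39482338 0.094     ]
[250 180   4   9  24] [251.04166667 184.125     ] [0.52407192 0.38644189 0.094     ]
[263 182   7   8  39] [266.76923077 186.20512821] [0.5204473  0.40503546 0.094     ]
box ((504.69769287109375, 393.3384094238281), (99.99763488769531, 131.6432647705078), 89.84455871582031)
```

View pics/c2.png

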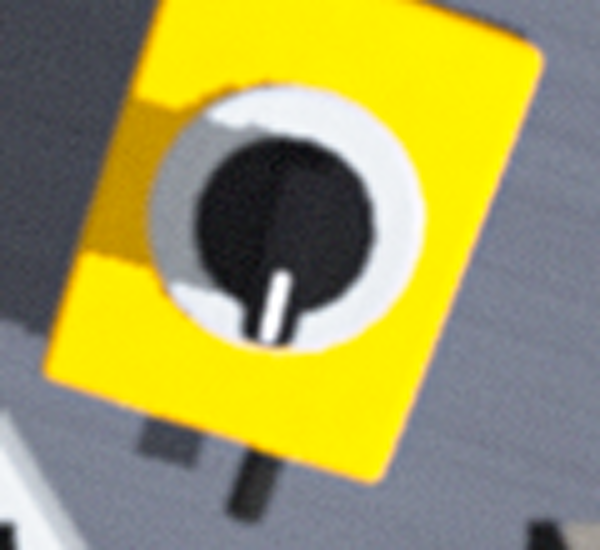

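The crop confirms it: yellow box about 100 x 131 at (0.5047, 0.3933), bar with the white mark at crop (282,272)→(268,340).

Run:
```python
from h import *
import pickle
w=pickle.load(open('w1.pkl','rb'))
p=wray(w,261.4,174.4,.094);q=wray(w,258.6,188,.094);print(p,q,np.degrees(np.arctan2(*(q-p)[:2][::-1])))
C=np.array([.5042,.3925,.087]);print(wproj(w,[*C[:2],.094]))
print(to(C+[0,0,0.06]),to(C+[0,0,-.0]),ctrl.get_obs()['orientation'])
```

```text
[0.5087294 0.3942089 0.094    ] [0.52573853 0.39653258 0.094     ] 7.779246859710808
[261.28162679 170.42769975]
[ -5.9   5.8 106.7] [ -6.    5.9 166.7] [-1.79936603e+02 -8.87613944e-02 -1.61216149e+02]
```

Call:
jog_arm(
  motion=[
    {"offset": [-5.6,6.9,40],"roll": 0.125,"hand": 40},
    {"offset": [-5.6,6.9,80],"roll": 0.19,"hand": 40},
    {"offset": [-5.6,6.9,120],"roll": 0.19,"hand": 40},
    {"offset": [-5.6,6.9,140],"roll": 0.19,"hand": 40},
    {"offset": [-5.6,6.9,155],"roll": 0.19,"hand": 40},
    {"offset": [-5.6,6.9,165],"roll": 0.19,"hand": 40},
    {"offset": [-5.6,6.9,172],"roll": 0.19,"hand": 40},
    {"offset": [-5.6,6.9,172],"roll": 0.19,"hand": 40},
    {"offset": [-5.6,6.9,172],"roll": 0.19,"hand": 10},
    {"offset": [-5.6,6.9,172],"roll": 0.19,"hand": 10},
    {"offset": [-5.6,6.9,172],"roll": 0.19,"hand": 10},
    {"offset": [-5.6,6.9,172],"roll": 0.19,"hand": 10},
  ],
)

```text
clock: 3.93
tool_pos: [0.5039, 0.3945, 0.0838]
orientation: [179.9, 0.1, -172.1]
force: [-0.5, 0.5, -0.6]
opening: 0.0192
```

Call:
jog_arm(
  motion=[
    {"offset": [0,0,0],"roll": -0.1,"hand": 10},
    {"offset": [0,0,0],"roll": -0.2,"hand": 10},
    {"offset": [0,0,0],"roll": -0.3,"hand": 10},
    {"offset": [0,0,0],"roll": -0.4,"hand": 10},
    {"offset": [0,0,0],"roll": -0.5,"hand": 10},
    {"offset": [0,0,0],"roll": -0.5,"hand": 10},
  ],
)

```text
clock: 4.43
tool_pos: [0.5036, 0.3943, 0.0833]
orientation: [180.0, 0.0, -143.2]
force: [0.4, -1.0, -1.1]
opening: 0.01
```

Run:
```python
from h import *
o=ctrl.get_obs();print({k:np.round(o[k],3) for k in('clock','joint_pos','tool_pos','orientation','force','moment','opening')})
```

```text
{'clock': np.float64(4.433), 'joint_pos': array([ 5.55080e+01,  2.28050e+01, -1.28530e+01,  3.00000e-03,
       -5.42950e+01, -1.08698e+02]), 'tool_pos': array([0.504, 0.394, 0.083]), 'orientation': array([ 1.79988e+02,  4.50000e-02, -1.43189e+02]), 'force': array([ 0.436, -1.011, -1.144]), 'moment': array([-0.014, -0.019,  0.051]), 'opening': np.float64(0.01)}
```

Run:
```python
from h import *
w=wsnap('w2.png');b=snap('side')
im=cv2.imread('pics/w2.png')
s=b['img'][290:384,180:300,::-1]
cv2.imwrite('pics/c3.png',np.hstack([im,cv2.resize(s,(288,384))])[:600,:800])
```

```text
(no output)
```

View pics/c3.png

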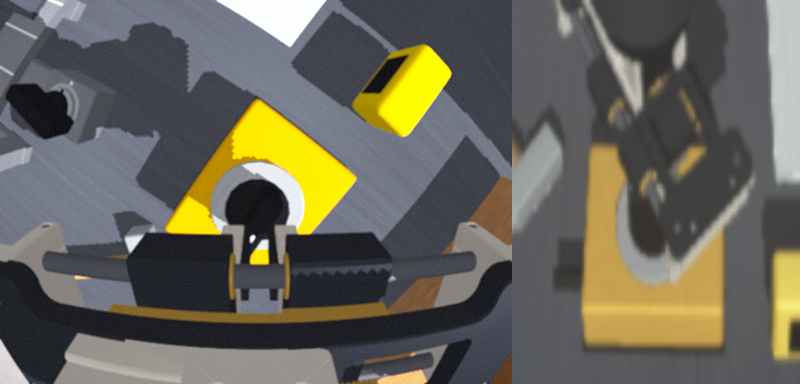

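Run:
```python
from h import *
im=cv2.imread('pics/w2.png')
cv2.imwrite('pics/c4.png',cv2.resize(im[180:310,190:330],None,fx=5,fy=4.5,interpolation=2))
```

```text
(no output)
```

View pics/c4.png

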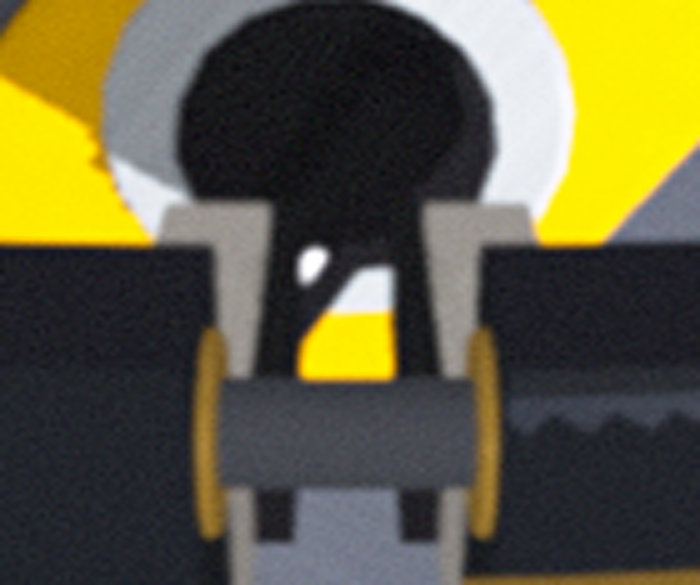

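The jaws shut to 10 mm, less than the bar's 14 mm, and the bar lies diagonally behind the pads. I seem to have missed it, so I'll open, rise a little and check the height.

Call:
jog_arm(
  motion=[
    {"offset": [0,0,0],"roll": 0,"hand": 45},
    {"offset": [0,0,0],"roll": 0,"hand": 45},
    {"offset": [0,0,0],"roll": 0,"hand": 45},
    {"offset": [0,0,0],"roll": 0,"hand": 45},
    {"offset": [0,0,0],"roll": 0,"hand": 45},
    {"offset": [0,0,-41],"roll": 0.1,"hand": 60},
    {"offset": [0,0,-80],"roll": 0.2,"hand": 60},
    {"offset": [0,0,-80],"roll": 0.2,"hand": 60},
  ],
)

```text
clock: 5.2
tool_pos: [0.5069, 0.3968, 0.1712]
orientation: [179.8, 0.6, -155.2]
force: [1.9, 1.2, 1.4]
opening: 0.057
```

Run:
```python
from h import *
import pickle
w=wsnap('w3.png');T=toolT();pickle.dump(w,open('w3.pkl','wb'))
print(T.round(4))
w1=pickle.load(open('w1.pkl','rb'))
print('disc',wray(w1,262,165,.064))
b=snap('side'); print(proj(b,[.5035,.3933,.094]),proj(b,[.5257,.3965,.094]),proj(b,[.4375,.4580,.05]),proj(b,[.5695,.3435,.05]))
A=cv2.imread('pics/side0.png')[320:384,200:280];W=cv2.imread('pics/w3.png')
p=wproj(w,[.5035,.3933,.094]).astype(int);print(p,wproj(w,[.5257,.3965,.094]))
W=W[max(p[1]-60,0):p[1]+60,p[0]-60:p[0]+60]
cv2.imwrite('pics/c5.png',np.hstack([cv2.resize(A,(400,320),interpolation=2),cv2.resize(W,(320,320),interpolation=2)]))
```

```text
[[-0.9062 -0.4228  0.0057  0.5056]
 [-0.4228  0.9062  0.0061  0.3961]
 [-0.0078  0.0031 -1.      0.1679]
 [ 0.      0.      0.      1.    ]]
disc [0.5043091  0.39371993 0.064     ]
[238.14369719 334.81980012] [227.94014704 336.09649384] [268.35255775 372.74131793] [211.44670232 324.65754007]
[256 181] [249.76119848 203.79519274]
```

View pics/c5.png

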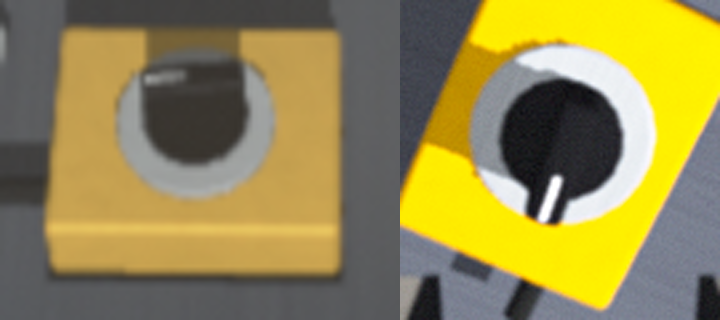

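Run:
```python
from h import *
import pickle
w=pickle.load(open('w1.pkl','rb'));T=np.eye(4);T[:3,3]=[.5036,.3943,.0833];T[:3,:3]=R.from_euler('xyz',[179.988,.045,-143.189],degrees=True).as_matrix()
w['cam_to_world']=T@w['T_tool_cam']
im=cv2.imread('pics/w2.png');im=cv2.resize(im[170:310,190:330],None,fx=4,fy=4,interpolation=2)
f=lambda P:tuple(int(x) for x in (wproj(w,P)-[190,170])*4)
c=np.array([.5035,.3933]);a=np.radians(7.8);ex=np.array([np.cos(a),np.sin(a)]);ey=np.array([-ex[1],ex[0]])
for z,col in((.094,(0,0,255)),(.064,(0,255,0))):
    q=[f([*(c+i*.023*ex+j*.007*ey),z]) for i,j in((1,1),(1,-1),(-1,-1),(-1,1))]
    cv2.polylines(im,[np.array(q)],True,col,1)
for y in(-.005,.005):
    for z in(-.027,.011): cv2.circle(im,f((T@[0,y,z,1])[:3]),4,(255,0,255),-1)
cv2.imwrite('pics/c6.png',im)
```

```text
(no output)
```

View pics/c6.png

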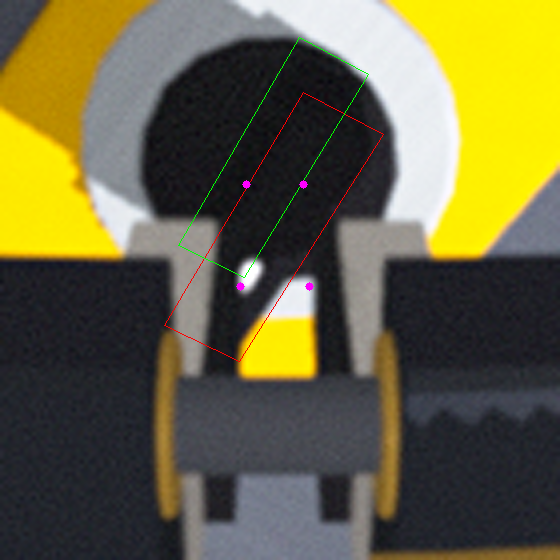

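The dial has not moved and my geometry agrees with the picture. I began turning before the jaws had shut, so I'll repeat: align, close fully, read the opening.

Run:
```python
from h import *
o=ctrl.get_obs();print(to([.5035,.3933,.080]),o['orientation'],o['tool_pos'])
```

```text
[ 1.8 -1.4 85.2] [ 179.8765762     0.22182221 -154.93307852] [0.50429088 0.39504537 0.16516638]
```

Call:
jog_arm(
  motion=[
    {"offset": [2,-1.5,10],"roll": 0.1,"hand": 45},
    {"offset": [2,-1.5,30],"roll": 0.2,"hand": 45},
    {"offset": [2,-1.5,50],"roll": 0.3,"hand": 45},
    {"offset": [2,-1.5,65],"roll": 0.3,"hand": 45},
    {"offset": [2,-1.5,78],"roll": 0.3,"hand": 45},
    {"offset": [2,-1.5,84],"roll": 0.3,"hand": 45},
    {"offset": [2,-1.5,84],"roll": 0.3,"hand": 5},
    {"offset": [2,-1.5,84],"roll": 0.3,"hand": 5},
    {"offset": [2,-1.5,84],"roll": 0.3,"hand": 5},
    {"offset": [2,-1.5,84],"roll": 0.3,"hand": 5},
    {"offset": [2,-1.5,84],"roll": 0.3,"hand": 5},
    {"offset": [2,-1.5,84],"roll": 0.3,"hand": 5},
    {"offset": [2,-1.5,84],"roll": 0.3,"hand": 5},
    {"offset": [2,-1.5,84],"roll": 0.3,"hand": 5},
  ],
)

```text
clock: 6.47
tool_pos: [0.5024, 0.3919, 0.0791]
orientation: [180.0, 0.0, -172.1]
force: [0.4, -0.6, -0.6]
opening: 0.0057
```

Run:
```python
from h import *
o=ctrl.get_obs();print({k:np.round(o[k],3) for k in('clock','joint_pos','tool_pos','orientation','force','moment','opening')})
```

```text
{'clock': np.float64(6.467), 'joint_pos': array([ 5.54720e+01,  2.28570e+01, -1.34120e+01, -1.00000e-03,
       -5.37020e+01, -1.37578e+02]), 'tool_pos': array([0.502, 0.392, 0.079]), 'orientation': array([ 1.79978e+02,  1.90000e-02, -1.72106e+02]), 'force': array([ 0.44 , -0.559, -0.614]), 'moment': array([-0.055, -0.025,  0.015]), 'opening': np.float64(0.006)}
```

Run:
```python
from h import *
w=wsnap();b=snap('side')
i1=cv2.resize(w['img'][170:310,190:330],(400,400),interpolation=2);i2=cv2.resize(b['img'][300:380,200:280],(400,400),interpolation=2)
cv2.imwrite('pics/c7.png',np.hstack([i1,i2])[:,:,::-1])
```

```text
(no output)
```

View pics/c7.png

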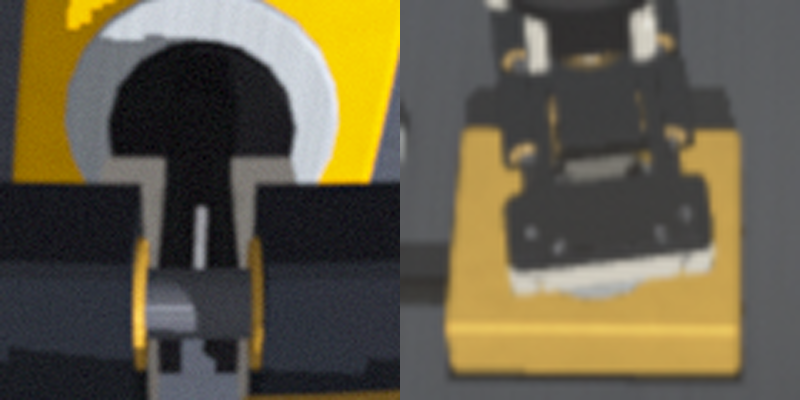

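Call:
jog_arm(
  motion=[
    {"offset": [0,0,0],"roll": -0.05,"hand": 0},
    {"offset": [0,0,0],"roll": -0.1,"hand": 0},
    {"offset": [0,0,0],"roll": -0.15,"hand": 0},
    {"offset": [0,0,0],"roll": -0.2,"hand": 0},
    {"offset": [0,0,0],"roll": -0.25,"hand": 0},
    {"offset": [0,0,0],"roll": -0.3,"hand": 0},
    {"offset": [0,0,0],"roll": -0.3,"hand": 0},
  ],
)

```text
clock: 7.15
tool_pos: [0.5024, 0.3918, 0.0787]
orientation: [-180.0, -0.0, -154.8]
force: [0.2, 0.7, 0.1]
opening: 0.0004
```

Run:
```python
from h import *
o=ctrl.get_obs();print({k:np.round(o[k],3) for k in('clock','tool_pos','orientation','force','moment','opening')})
w=wsnap();T=toolT()
im=cv2.resize(w['img'][170:310,190:330],None,fx=4,fy=4,interpolation=2).copy()
for y in(-o['opening']/2,o['opening']/2):
    for z in(-.027,.011): cv2.circle(im,tuple(int(x) for x in (wproj(w,(T@[0,y,z,1])[:3])-[190,170])*4),4,(255,0,255),-1)
cv2.imwrite('pics/c8.png',im[:,:,::-1])
```

```text
{'clock': np.float64(7.15), 'tool_pos': array([0.502, 0.392, 0.079]), 'orientation': array([-1.79999e+02, -2.00000e-03, -1.54789e+02]), 'force': array([0.225, 0.663, 0.145]), 'moment': array([ 0.02 , -0.005,  0.031]), 'opening': np.float64(0.0)}
```

View pics/c8.png

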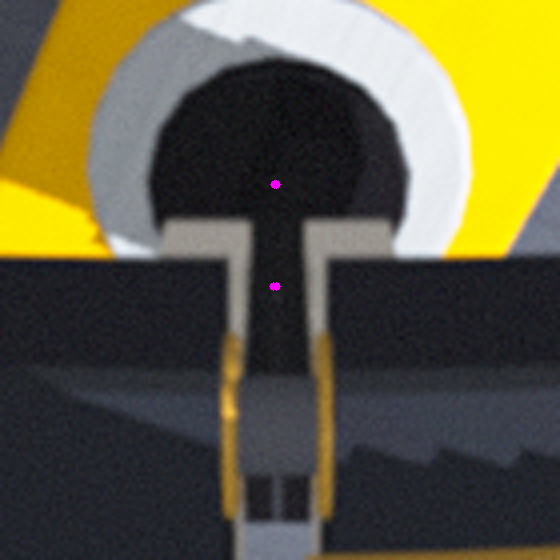

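The jaws shut fully on nothing, and in this picture the finger ends show nearer the camera than "11 mm ahead" would put them, so the true fingertips may be higher than stated. I'll probe down gently with the jaws shut to find their real height.

Call:
jog_arm(
  motion=[
    {"offset": [0,0,1],"roll": 0,"hand": 0},
    {"offset": [0,0,2],"roll": 0,"hand": 0},
    {"offset": [0,0,3],"roll": 0,"hand": 0},
    {"offset": [0,0,4],"roll": 0,"hand": 0},
    {"offset": [0,0,4],"roll": 0,"hand": 0},
    {"offset": [0,0,4],"roll": 0,"hand": 0},
  ],
)

```text
clock: 7.7
tool_pos: [0.5023, 0.3917, 0.0746]
orientation: [-180.0, -0.0, -154.9]
force: [-0.4, -0.0, -0.1]
opening: 0.0005
```

Run:
```python
from h import *
o=ctrl.get_obs();print({k:np.round(o[k],4) for k in('clock','tool_pos','force','moment','opening')})
b=snap('side');T=toolT()
for P in([0,0,0],[0,0,.011],[0,0,-.024]):print(P,proj(b,(T@[*P,1])[:3]))
```

```text
{'clock': np.float64(7.7), 'tool_pos': array([0.5023, 0.3917, 0.0746]), 'force': array([-0.4463, -0.0296, -0.1271]), 'moment': array([0.0538, 0.0328, 0.0305]), 'opening': np.float64(0.0005)}
[0, 0, 0] [239.01222195 338.5926616 ]
[0, 0, 0.011] [239.19285521 341.04304417]
[0, 0, -0.024] [238.60866624 333.11822202]
```

Call:
jog_arm(
  motion=[
    {"offset": [0,0,1],"roll": 0,"hand": 0},
    {"offset": [0,0,2],"roll": 0,"hand": 0},
    {"offset": [0,0,3],"roll": 0,"hand": 0},
    {"offset": [0,0,3],"roll": 0,"hand": 0},
    {"offset": [0,0,3],"roll": 0,"hand": 0},
  ],
)

```text
clock: 8.17
tool_pos: [0.5025, 0.3919, 0.0725]
orientation: [180.0, 0.0, -154.9]
force: [-1.7, -1.6, 5.1]
opening: 0.0004
```

Call:
jog_arm(
  motion=[
    {"offset": [0,0,-8],"roll": 0,"hand": 45},
    {"offset": [-1,1,-8],"roll": 0.1,"hand": 45},
    {"offset": [-1,1,-8],"roll": 0.2,"hand": 45},
    {"offset": [-1,1,-8],"roll": 0.3,"hand": 45},
    {"offset": [-1,1,-8],"roll": 0.3,"hand": 45},
    {"offset": [-1,1,-8],"roll": 0.3,"hand": 45},
    {"offset": [-1,1,-8],"roll": 0.3,"hand": 45},
    {"offset": [-1,1,-8],"roll": 0.3,"hand": 45},
    {"offset": [-1,1,-8],"roll": 0.3,"hand": 45},
    {"offset": [-1,1,-3],"roll": 0.3,"hand": 45},
    {"offset": [-1,1,0],"roll": 0.3,"hand": 45},
    {"offset": [-1,1,2],"roll": 0.3,"hand": 45},
    {"offset": [-1,1,4],"roll": 0.3,"hand": 45},
    {"offset": [-1,1,6],"roll": 0.3,"hand": 45},
    {"offset": [-1,1,6],"roll": 0.3,"hand": 45},
  ],
)

```text
clock: 9.42
tool_pos: [0.5027, 0.3929, 0.0652]
orientation: [-180.0, -0.0, -172.1]
force: [0.3, -0.3, -0.9]
opening: 0.0452
```

Call:
jog_arm(
  motion=[
    {"offset": [0,0,3],"roll": 0,"hand": 45},
    {"offset": [0,0,6],"roll": 0,"hand": 45},
    {"offset": [0,0,9],"roll": 0,"hand": 45},
    {"offset": [0,0,11],"roll": 0,"hand": 45},
    {"offset": [0,0,11],"roll": 0,"hand": 8},
    {"offset": [0,0,11],"roll": 0,"hand": 8},
    {"offset": [0,0,11],"roll": 0,"hand": 8},
    {"offset": [0,0,11],"roll": 0,"hand": 8},
    {"offset": [0,0,11],"roll": 0,"hand": 8},
    {"offset": [0,0,11],"roll": 0,"hand": 8},
    {"offset": [0,0,11],"roll": 0,"hand": 8},
    {"offset": [0,0,11],"roll": 0,"hand": 8},
  ],
)

```text
clock: 10.42
tool_pos: [0.5029, 0.3929, 0.0549]
orientation: [-180.0, 0.0, -172.1]
force: [0.2, -1.0, 1.0]
opening: 0.0138
```

Gripped now (13.8 mm): the real fingertips lie about 21 mm behind the reported TCP, not 11 ahead. I'll use that offset from here on. Next, turn anticlockwise.

Call:
jog_arm(
  motion=[
    {"offset": [0,0,0],"roll": -0.1,"hand": 8},
    {"offset": [0,0,0],"roll": -0.2,"hand": 8},
    {"offset": [0,0,0],"roll": -0.3,"hand": 8},
    {"offset": [0,0,0],"roll": -0.4,"hand": 8},
    {"offset": [0,0,0],"roll": -0.5,"hand": 8},
    {"offset": [0,0,0],"roll": -0.6,"hand": 8},
    {"offset": [0,0,0],"roll": -0.6,"hand": 8},
  ],
)

```text
clock: 11.0
tool_pos: [0.5033, 0.392, 0.0549]
orientation: [-179.9, -0.0, -137.4]
force: [3.4, -4.0, 1.3]
opening: 0.0137
```

```bash
cat > st.py <<'E'
from h import *
o=ctrl.get_obs();print({k:np.round(o[k],3).tolist() for k in('clock','tool_pos','orientation','force','moment','opening')},'j6',o['joint_pos'][5].round(1),'tau6',o['tau'][5].round(3))
E
python3 st.py
```

```text
{'clock': 11.0, 'tool_pos': [0.503, 0.392, 0.055], 'orientation': [-179.93, -0.049, -137.374], 'force': [3.376, -3.983, 1.303], 'moment': [-1.67, -0.983, 0.044], 'opening': 0.014} j6 -102.9 tau6 1.716
```

Call:
jog_arm(
  motion=[
    {"offset": [0,0,0],"roll": -0.1,"hand": 8},
    {"offset": [0,0,0],"roll": -0.2,"hand": 8},
    {"offset": [0,0,0],"roll": -0.3,"hand": 8},
    {"offset": [0,0,0],"roll": -0.4,"hand": 8},
    {"offset": [0,0,0],"roll": -0.5,"hand": 8},
    {"offset": [0,0,0],"roll": -0.6,"hand": 8},
    {"offset": [0,0,0],"roll": -0.6,"hand": 8},
  ],
)

```text
clock: 11.58
tool_pos: [0.5041, 0.3916, 0.0549]
orientation: [-179.9, -0.1, -103.0]
force: [6.3, -6.8, 0.6]
opening: 0.0138
```

```bash
python3 st.py
```

```text
{'clock': 11.583, 'tool_pos': [0.504, 0.392, 0.055], 'orientation': [-179.915, -0.093, -103.001], 'force': [6.265, -6.809, 0.638], 'moment': [-2.4, -2.511, 0.025], 'opening': 0.014} j6 -68.5 tau6 1.721
```

Call:
jog_arm(
  motion=[
    {"offset": [0,0,0],"roll": -0.1,"hand": 8},
    {"offset": [0,0,0],"roll": -0.2,"hand": 8},
    {"offset": [0,0,0],"roll": -0.3,"hand": 8},
    {"offset": [0,0,0],"roll": -0.4,"hand": 8},
    {"offset": [0,0,0],"roll": -0.4,"hand": 8},
  ],
)

```text
clock: 12.0
tool_pos: [0.5047, 0.3916, 0.055]
orientation: [-179.9, -0.1, -80.1]
force: [9.7, -7.1, -1.0]
opening: 0.0137
```

```bash
python3 st.py
```

```text
{'clock': 12.0, 'tool_pos': [0.505, 0.392, 0.055], 'orientation': [-179.913, -0.118, -80.085], 'force': [9.71, -7.061, -1.036], 'moment': [-2.616, -3.576, -0.004], 'opening': 0.014} j6 -45.6 tau6 1.722
```

Call:
jog_arm(
  motion=[
    {"offset": [2,-2.5,0],"roll": -0.1,"hand": 8},
    {"offset": [2,-2.5,0],"roll": -0.2,"hand": 8},
    {"offset": [2,-2.5,0],"roll": -0.3,"hand": 8},
    {"offset": [2,-2.5,0],"roll": -0.4,"hand": 8},
    {"offset": [2,-2.5,0],"roll": -0.5,"hand": 8},
    {"offset": [2,-2.5,0],"roll": -0.5,"hand": 8},
  ],
)

```text
clock: 12.5
tool_pos: [0.5057, 0.3917, 0.0549]
orientation: [-180.0, 0.0, -51.5]
force: [-0.0, 0.4, 1.8]
opening: 0.0136
```

```bash
python3 st.py
```

```text
{'clock': 12.5, 'tool_pos': [0.506, 0.392, 0.055], 'orientation': [-179.984, 0.003, -51.521], 'force': [-0.018, 0.427, 1.791], 'moment': [-0.263, 0.241, 0.029], 'opening': 0.014} j6 -16.7 tau6 1.781
```

Call:
jog_arm(
  motion=[
    {"offset": [0,0,0],"roll": -0.1,"hand": 8},
    {"offset": [0,0,0],"roll": -0.2,"hand": 8},
    {"offset": [0,0,0],"roll": -0.3,"hand": 8},
    {"offset": [0,0,0],"roll": -0.4,"hand": 8},
    {"offset": [0,0,0],"roll": -0.4,"hand": 8},
  ],
)

```text
clock: 12.92
tool_pos: [0.5061, 0.3922, 0.055]
orientation: [-179.9, -0.0, -28.8]
force: [3.2, 1.2, -0.1]
opening: 0.0138
```

```bash
python3 st.py
```

```text
{'clock': 12.917, 'tool_pos': [0.506, 0.392, 0.055], 'orientation': [-179.921, -0.019, -28.783], 'force': [3.218, 1.225, -0.088], 'moment': [0.35, -0.597, -0.016], 'opening': 0.014} j6 6.0 tau6 1.801
```

Call:
jog_arm(
  motion=[
    {"offset": [0,0,0],"roll": -0.1,"hand": 8},
    {"offset": [0,0,0],"roll": -0.2,"hand": 8},
    {"offset": [0,0,0],"roll": -0.3,"hand": 8},
    {"offset": [0,0,0],"roll": -0.4,"hand": 8},
    {"offset": [0,0,0],"roll": -0.4,"hand": 8},
  ],
)

```text
clock: 13.33
tool_pos: [0.5063, 0.3928, 0.055]
orientation: [-179.9, -0.1, -6.0]
force: [2.6, 4.2, -2.4]
opening: 0.0138
```

```bash
python3 st.py
```

```text
{'clock': 13.333, 'tool_pos': [0.506, 0.393, 0.055], 'orientation': [-179.878, -0.071, -5.983], 'force': [2.584, 4.201, -2.407], 'moment': [1.322, -1.001, 0.041], 'opening': 0.014} j6 28.8 tau6 1.815
```

Call:
jog_arm(
  motion=[
    {"offset": [0,0,0],"roll": -0.1,"hand": 8},
    {"offset": [0,0,0],"roll": -0.2,"hand": 8},
    {"offset": [0,0,0],"roll": -0.3,"hand": 8},
    {"offset": [0,0,0],"roll": -0.3,"hand": 8},
  ],
)

```text
clock: 13.67
tool_pos: [0.5063, 0.393, 0.055]
orientation: [-179.9, -0.1, 11.0]
force: [3.5, 4.5, -2.8]
opening: 0.0161
```

```bash
python3 st.py
```

```text
{'clock': 13.667, 'tool_pos': [0.506, 0.393, 0.055], 'orientation': [-179.859, -0.101, 11.043], 'force': [3.48, 4.514, -2.772], 'moment': [1.557, -0.987, -0.952], 'opening': 0.016} j6 45.9 tau6 2.723
```

The stop was felt: moment -0.95 N m after about 180° of turn. I'll open, rise and go to look at the jig.

Call:
jog_arm(
  motion=[
    {"offset": [0,0,0],"roll": 0,"hand": 45},
    {"offset": [0,0,0],"roll": 0,"hand": 45},
    {"offset": [0,0,0],"roll": 0,"hand": 45},
    {"offset": [0,0,0],"roll": 0,"hand": 45},
    {"offset": [0,0,0],"roll": 0,"hand": 45},
    {"offset": [0,0,-40],"roll": 0,"hand": 45},
    {"offset": [0,0,-80],"roll": 0,"hand": 45},
    {"offset": [0,0,-120],"roll": 0,"hand": 45},
    {"offset": [0,0,-160],"roll": 0,"hand": 45},
    {"offset": [0,0,-160],"roll": 0,"hand": 45},
    {"offset": [0,0,-160],"roll": 0,"hand": 45},
  ],
)

```text
clock: 14.58
tool_pos: [0.5065, 0.3926, 0.2181]
orientation: [-179.8, -0.3, 11.2]
force: [0.3, -0.3, -0.6]
opening: 0.0446
```

Run:
```python
from h import *
import pickle
exec(open('st.py').read())
w=wsnap();pickle.dump(w,open('w4.pkl','wb'))
im=w['img'];hsv=cv2.cvtColor(im,cv2.COLOR_RGB2HSV)
for P in([.5045,.393,.094],):
    p=wproj(w,P);print(p)
u0,v0=p.astype(int)
m=np.zeros(im.shape[:2],np.uint8);m[max(v0-40,0):v0+40,u0-40:u0+40]=((hsv[...,1]<60)&(hsv[...,2]>190))[max(v0-40,0):v0+40,u0-40:u0+40]
n,l,s,c=cv2.connectedComponentsWithStats(m)
for i in range(1,n):
  if s[i,4]>6:
    ys,xs=np.nonzero(l==i);q=np.array([wray(w,x,y,.094)[:2] for x,y in zip(xs,ys)]);d=np.linalg.svd(q-q.mean(0),full_matrices=False)[2][0]
    print(s[i],q.mean(0).round(4),np.degrees(np.arctan2(d[1],d[0])),'from centre',np.degrees(np.arctan2(*(q.mean(0)-[.5045,.393])[::-1])))
a=snap('top');print('L',ray(a,172.1,167,.089),'R',ray(a,268.2,152.7,.089))
```

```text
{'clock': 14.583, 'tool_pos': [0.507, 0.393, 0.218], 'orientation': [-179.779, -0.254, 11.184], 'force': [0.286, -0.293, -0.631], 'moment': [-0.152, 0.21, -0.053], 'opening': 0.045} j6 46.0 tau6 0.017
[258.86327842 177.57987852]
[229 139  55  56 884] [0.5222 0.4082] 153.00862744414698 from centre 40.590609359415765
[254 180   6  16  48] [0.493  0.3935] 179.0179234736115 from centre 177.66381111263587
[261 188  18   9  97] [0.4915 0.3798] -60.84468948144943 from centre -134.4006971623683
L [0.53250758 0.20527809 0.089     ] R [ 0.56569156 -0.06407157  0.089     ]
```

The dial mark now reads 179° (was 8°), so it turned 171° to the stop. Now over the jig.

Call:
jog_arm(
  motion=[
    {"offset": [0,0,-60],"roll": -0.1,"hand": 45},
    {"offset": [-8,40,-110],"roll": -0.2,"hand": 45},
    {"offset": [-8,80,-110],"roll": -0.3,"hand": 45},
    {"offset": [-8,120,-110],"roll": -0.4,"hand": 45},
    {"offset": [-8,160,-110],"roll": -0.5,"hand": 45},
    {"offset": [-8,200,-110],"roll": -0.6,"hand": 45},
    {"offset": [-8,240,-110],"roll": -0.7,"hand": 45},
    {"offset": [-8,280,-110],"roll": -0.8,"hand": 45},
    {"offset": [-8,294,-110],"roll": -0.9,"hand": 45},
    {"offset": [-8,294,-110],"roll": -1.0,"hand": 45},
    {"offset": [-8,294,-110],"roll": -1.1,"hand": 45},
    {"offset": [-8,294,-110],"roll": -1.2,"hand": 45},
    {"offset": [-8,294,-110],"roll": -1.2,"hand": 45},
    {"offset": [-8,294,-110],"roll": -1.2,"hand": 45},
    {"offset": [-8,294,-110],"roll": -1.2,"hand": 45},
    {"offset": [-8,294,-110],"roll": -1.2,"hand": 45},
  ],
)

```text
clock: 16.02
tool_pos: [0.555, 0.1018, 0.3242]
orientation: [-180.0, 0.0, 79.9]
force: [-0.2, 1.0, 0.0]
opening: 0.0448
```

Run:
```python
from h import *
import pickle
exec(open('st.py').read())
w=wsnap('w5.png');pickle.dump(w,open('w5.pkl','wb'))
L=[.5325,.2053,.089];Rr=[.5657,-.0641,.089]
print(wproj(w,L),wproj(w,Rr),wproj(w,[.559,.0718,.09]))
cv2.imwrite('pics/w5b.png',cv2.resize(w['img'],(800,600),interpolation=2)[:,:,::-1])
```

```text
{'clock': 16.017, 'tool_pos': [0.555, 0.102, 0.324], 'orientation': [-179.954, 0.033, 79.876], 'force': [-0.178, 0.97, 0.013], 'moment': [-0.149, 0.028, 0.004], 'opening': 0.045} j6 139.6 tau6 -0.037
[229.21214244  85.50679624] [283.22820994 254.02803506] [264.94421585 174.31879511]
```

View pics/w5b.png

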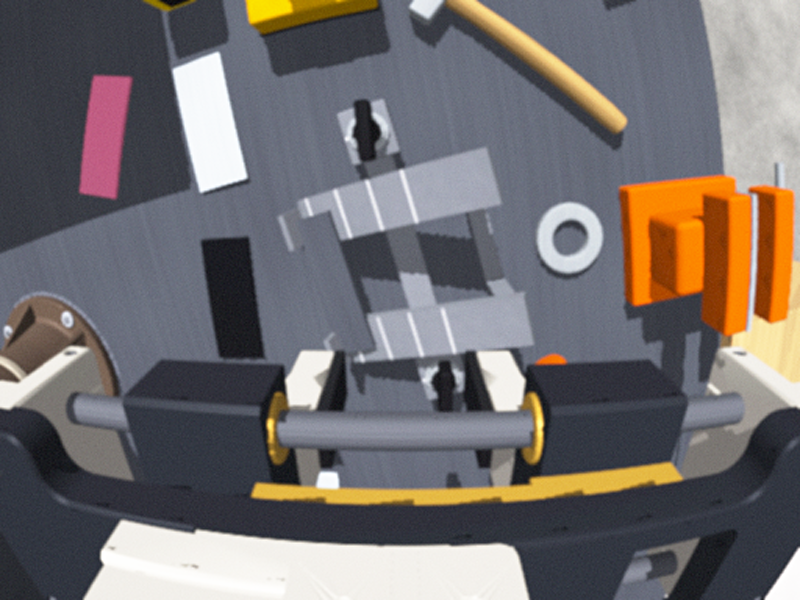

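Wrist view (800-wide): left knob at (366,130), right knob at (444,385), both bars roughly along the jig's y; white lines cross the bearers at (342,212), (374,203), (408,195) and (378,336), (413,328), (447,322). Now numbers.

Run:
```python
from h import *
import pickle
w=pickle.load(open('w5.pkl','rb'));im=w['img'];hsv=cv2.cvtColor(im,cv2.COLOR_RGB2HSV);V=hsv[...,2]
C=[]
for (u,v) in((234,83),(284,246)):
    m=np.zeros(V.shape,np.uint8);sl=np.s_[v-24:v+24,u-16:u+16];m[sl]=(V[sl]<42)
    n,l,s,c=cv2.connectedComponentsWithStats(m);i=1+np.argmax(s[1:,4]);ys,xs=np.nonzero(l==i)
    q=np.array([wray(w,x,y,.091)[:2] for x,y in zip(xs,ys)],np.float32);r=cv2.minAreaRect(q*1000)
    d=np.linalg.svd(q-q.mean(0),full_matrices=False)[2][0];print(s[i],q.mean(0),r,'axis',np.degrees(np.arctan2(d[1],d[0])))
    C.append(np.array(r[0]))
y=C[0]-C[1];print('dist',np.linalg.norm(y),'yaw',np.degrees(np.arctan2(y[1],y[0]))-90)
# white lines
top=cv2.morphologyEx(V,cv2.MORPH_TOPHAT,np.ones((9,9)));m=((top>22)&(V>190)&(hsv[...,1]<40)).astype(np.uint8)
n,l,s,c=cv2.connectedComponentsWithStats(m)
for i in range(1,n):
    if 15<s[i,4]<200 and 170<c[i][0]<300 and 110<c[i][1]<235: print(s[i],c[i].round(1))
```

```text
[227  65  16  38 281] [0.5395467  0.20436141] ((540.327392578125, 206.6631317138672), (51.78929138183594, 20.589277267456055), 79.43074035644531) axis -95.069916
[278 232  13  31 258] [ 0.5687385  -0.05134689] ((568.648193359375, -51.08838653564453), (55.18132400512695, 19.086572647094727), 81.44635772705078) axis -96.55029
dist 259.3027437510441 yaw 6.270299514577985
[255 109  13  34 119] [261.3 125.2]
[234 115  12  32 109] [239.4 131.2]
[213 121  13  31 108] [218.9 136.2]
[195 127   6  11  34] [197.  132.2]
[282 197  10  29  98] [286.5 210.7]
[260 200  12  28  97] [265.4 213.4]
[240 203  12  27  93] [245.7 216.2]
[210 225   3   7  17] [210.9 227.8]
```

```bash
cat >> h.py <<'E'
def rigid(A,B):  # 2D rigid fit A->B
    a=A.mean(0);b=B.mean(0);H=(A-a).T@(B-b);t=np.arctan2(H[0,1]-H[1,0],H[0,0]+H[1,1]);Q=np.array([[np.cos(t),-np.sin(t)],[np.sin(t),np.cos(t)]])
    return t,b-Q@a,Q
E
python3 - <<'E'
from h import *
import pickle
w=pickle.load(open('w5.pkl','rb'))
px=[(239.4-21+.5,136.2),(239.4,131.2),(261.3,125.2),(245.7,216.2),(265.4,213.4),(286.5,210.7)]
px[0]=(218.9,136.2)
J=[];W=[]
for i,p in enumerate(px):
    x=[-55.5,-22.1,11.3][i%3];z=66.7+.404*(x+34.1);J.append((x,68 if i<3 else -68));W.append(wray(w,*p,z/1000)[:2]*1000)
J=np.array(J,float);W=np.array(W);t,o,Q=rigid(J,W);print('yaw',np.degrees(t),'org',o);print((W-J@Q.T-o).round(1))
for y in(137,-137):print('knob',Q@[-10,y]+o, wproj(w,[*(Q@[-10,y]+o)/1000,.091]))
np.save('jig.npy',[np.degrees(t),*o])
a=snap('top')
tp=lambda P:proj(a,P).round(1)
for y in(137,-137):print('top px',tp([*(Q@[-10,y]+o)/1000,.091]))
# knob bar angle: black pixels at end portions along top plane
im=w['img'];V=cv2.cvtColor(im,cv2.COLOR_RGB2HSV)[...,2]
for y in(137,-137):
    c=(Q@[-10,y]+o)/1000
    g=[]
    for th in np.radians(np.arange(40,140,2)):
        s=0
        for r in np.r_[np.linspace(-.027,-.016,8),np.linspace(.016,.027,8)]:
            for k in(-.005,0,.005):
                P=[c[0]+r*np.cos(th)-k*np.sin(th),c[1]+r*np.sin(th)+k*np.cos(th),.091];u,v=wproj(w,P);s+=V[int(round(v)),int(round(u))]<50
        g.append(s)
    print(y,max(g),'of 48; deg',np.arange(40,140,2)[np.array(g)>=max(g)-1])
E
```

```text
yaw 6.648995819268946 org [562.6540311   73.52695986]
[[ 0.1 -0. ]
 [ 0.2 -0.8]
 [ 0.1 -0.4]
 [-0.1 -0.4]
 [-0.1  0.6]
 [-0.2  1. ]]
knob [536.85852856 208.44764786] [231.76797998  82.63054024]
knob [568.58405135 -63.70945972] [285.05968475 254.15738488]
top px [170.8 165.4]
top px [268.1 151.6]
137 36 of 48; deg [80 90 92]
-137 26 of 48; deg [82 84 86 88 90 92 94 96]
```

Jig pose found with residuals under 1 mm: origin (0.5627, 0.0735), yaw 6.65°. On to the left knob.

Run:
```python
from h import *
print(to([.5369,.2084,.1]),to([.5369,.2084,.042]))
```

```text
[101.8 -36.4 224.5] [101.8 -36.3 282.5]
```

Call:
jog_arm(
  motion=[
    {"offset": [40,-20,0],"roll": -0.05,"hand": 45},
    {"offset": [80,-36,10],"roll": -0.09,"hand": 45},
    {"offset": [102,-36,40],"roll": -0.09,"hand": 45},
    {"offset": [102,-36,80],"roll": -0.09,"hand": 45},
    {"offset": [102,-36,120],"roll": -0.09,"hand": 45},
    {"offset": [102,-36,160],"roll": -0.09,"hand": 45},
    {"offset": [102,-36,200],"roll": -0.09,"hand": 45},
    {"offset": [102,-36,220],"roll": -0.09,"hand": 45},
    {"offset": [102,-36,230],"roll": -0.09,"hand": 45},
    {"offset": [102,-36,240],"roll": -0.09,"hand": 45},
    {"offset": [102,-36,250],"roll": -0.09,"hand": 45},
    {"offset": [102,-36,260],"roll": -0.09,"hand": 45},
    {"offset": [102,-36,270],"roll": -0.09,"hand": 45},
    {"offset": [102,-36,276],"roll": -0.09,"hand": 45},
    {"offset": [102,-36,282],"roll": -0.09,"hand": 45},
    {"offset": [102,-36,282],"roll": -0.09,"hand": 45},
  ],
)

```text
clock: 17.45
tool_pos: [0.5369, 0.208, 0.0418]
orientation: [-179.9, 0.0, 85.1]
force: [0.3, 0.2, 0.1]
opening: 0.0453
```

Call:
jog_arm(
  motion=[
    {"offset": [0,0,0],"roll": 0,"hand": 8},
    {"offset": [0,0,0],"roll": 0,"hand": 8},
    {"offset": [0,0,0],"roll": 0,"hand": 8},
    {"offset": [0,0,0],"roll": 0,"hand": 8},
    {"offset": [0,0,0],"roll": 0,"hand": 8},
    {"offset": [0,0,0],"roll": 0,"hand": 8},
    {"offset": [0,0,0],"roll": 0,"hand": 8},
    {"offset": [0,0,0],"roll": 0,"hand": 8},
  ],
)

```text
clock: 18.12
tool_pos: [0.5369, 0.2085, 0.0431]
orientation: [-180.0, -0.0, 85.2]
force: [-5.2, 1.8, 6.3]
opening: 0.0138
```

```bash
python3 st.py
```

```text
{'clock': 18.117, 'tool_pos': [0.537, 0.208, 0.043], 'orientation': [-179.969, -0.004, 85.152], 'force': [-5.24, 1.814, 6.272], 'moment': [0.46, 2.06, -0.074], 'opening': 0.014} j6 134.5 tau6 0.034
```

Call:
jog_arm(
  motion=[
    {"offset": [0,-1.2,-1],"roll": 0.1,"hand": 8},
    {"offset": [0,-1.2,-1],"roll": 0.2,"hand": 8},
    {"offset": [0,-1.2,-1],"roll": 0.3,"hand": 8},
    {"offset": [0,-1.2,-1],"roll": 0.4,"hand": 8},
    {"offset": [0,-1.2,-1],"roll": 0.5,"hand": 8},
    {"offset": [0,-1.2,-1],"roll": 0.5,"hand": 8},
  ],
)

```text
clock: 18.62
tool_pos: [0.5371, 0.2084, 0.0433]
orientation: [179.9, -0.0, 56.1]
force: [4.7, -0.3, -7.1]
opening: 0.0138
```

```bash
python3 st.py
```

```text
{'clock': 18.617, 'tool_pos': [0.537, 0.208, 0.043], 'orientation': [179.945, -0.037, 56.148], 'force': [4.655, -0.279, -7.1], 'moment': [-0.57, -1.892, -0.022], 'opening': 0.014} j6 105.4 tau6 -1.713
```

Call:
jog_arm(
  motion=[
    {"offset": [0,0,0],"roll": 0.05,"hand": 8},
    {"offset": [0,0,0],"roll": 0.1,"hand": 8},
  ],
)

```text
clock: 18.78
tool_pos: [0.5371, 0.2083, 0.0432]
orientation: [179.9, -0.0, 50.7]
force: [5.5, -1.2, -7.4]
opening: 0.0139
```

```bash
python3 st.py
```

```text
{'clock': 18.783, 'tool_pos': [0.537, 0.208, 0.043], 'orientation': [179.944, -0.036, 50.658], 'force': [5.539, -1.152, -7.438], 'moment': [-0.809, -2.047, 0.032], 'opening': 0.014} j6 99.9 tau6 1.098
```

Call:
jog_arm(
  motion=[
    {"offset": [0,0,0],"roll": 0.05,"hand": 8},
    {"offset": [0,0,0],"roll": 0.1,"hand": 8},
  ],
)

```text
clock: 18.95
tool_pos: [0.5372, 0.2082, 0.0432]
orientation: [179.9, -0.0, 44.9]
force: [5.9, -2.6, -7.3]
opening: 0.0139
```

```bash
python3 st.py
```

```text
{'clock': 18.95, 'tool_pos': [0.537, 0.208, 0.043], 'orientation': [179.944, -0.04, 44.913], 'force': [5.943, -2.64, -7.254], 'moment': [-0.898, -2.248, 0.059], 'opening': 0.014} j6 94.2 tau6 0.951
```

Call:
jog_arm(
  motion=[
    {"offset": [0,0,0],"roll": 0.05,"hand": 8},
    {"offset": [0,0,0],"roll": 0.1,"hand": 8},
  ],
)

```text
clock: 19.12
tool_pos: [0.5373, 0.2082, 0.0433]
orientation: [179.9, -0.0, 39.2]
force: [4.8, -2.1, -7.0]
opening: 0.0137
```

```bash
python3 st.py
```

```text
{'clock': 19.117, 'tool_pos': [0.537, 0.208, 0.043], 'orientation': [179.943, -0.047, 39.18], 'force': [4.775, -2.087, -7.04], 'moment': [-1.056, -2.307, 0.008], 'opening': 0.014} j6 88.5 tau6 0.95
```

Call:
jog_arm(
  motion=[
    {"offset": [0,0,0],"roll": 0.05,"hand": 8},
    {"offset": [0,0,0],"roll": 0.1,"hand": 8},
  ],
)

```text
clock: 19.28
tool_pos: [0.5373, 0.2081, 0.0433]
orientation: [179.9, -0.1, 33.5]
force: [7.2, -2.7, -7.2]
opening: 0.0138
```

```bash
python3 st.py
```

```text
{'clock': 19.283, 'tool_pos': [0.537, 0.208, 0.043], 'orientation': [179.941, -0.051, 33.453], 'force': [7.178, -2.677, -7.168], 'moment': [-1.185, -2.398, 0.026], 'opening': 0.014} j6 82.7 tau6 0.95
```

Call:
jog_arm(
  motion=[
    {"offset": [0,0,0],"roll": 0.05,"hand": 8},
    {"offset": [0,0,0],"roll": 0.1,"hand": 8},
  ],
)

```text
clock: 19.45
tool_pos: [0.5373, 0.208, 0.0433]
orientation: [179.9, -0.1, 27.7]
force: [6.8, -2.3, -7.7]
opening: 0.0137
```

```bash
python3 st.py
```

```text
{'clock': 19.45, 'tool_pos': [0.537, 0.208, 0.043], 'orientation': [179.942, -0.055, 27.721], 'force': [6.8, -2.33, -7.699], 'moment': [-1.373, -2.542, 0.032], 'opening': 0.014} j6 77.0 tau6 0.95
```

Call:
jog_arm(
  motion=[
    {"offset": [0,0,0],"roll": 0.05,"hand": 8},
    {"offset": [0,0,0],"roll": 0.1,"hand": 8},
  ],
)

```text
clock: 19.62
tool_pos: [0.5374, 0.208, 0.0433]
orientation: [179.9, -0.1, 22.0]
force: [6.3, -3.2, -7.8]
opening: 0.0137
```

```bash
python3 st.py
```

```text
{'clock': 19.617, 'tool_pos': [0.537, 0.208, 0.043], 'orientation': [179.942, -0.061, 21.996], 'force': [6.279, -3.237, -7.843], 'moment': [-1.458, -2.69, 0.029], 'opening': 0.014} j6 71.3 tau6 0.95
```

Call:
jog_arm(
  motion=[
    {"offset": [0,0,0],"roll": 0.05,"hand": 8},
    {"offset": [0,0,0],"roll": 0.1,"hand": 8},
  ],
)

```text
clock: 19.78
tool_pos: [0.5374, 0.2079, 0.0432]
orientation: [179.9, -0.1, 16.3]
force: [6.9, -3.9, -9.1]
opening: 0.0139
```

```bash
python3 st.py
```

```text
{'clock': 19.783, 'tool_pos': [0.537, 0.208, 0.043], 'orientation': [179.943, -0.061, 16.261], 'force': [6.917, -3.873, -9.078], 'moment': [-1.596, -2.661, 0.018], 'opening': 0.014} j6 65.5 tau6 0.95
```

Call:
jog_arm(
  motion=[
    {"offset": [0,0,0],"roll": 0.05,"hand": 8},
    {"offset": [0,0,0],"roll": 0.1,"hand": 8},
  ],
)

```text
clock: 19.95
tool_pos: [0.5374, 0.2078, 0.0433]
orientation: [179.9, -0.1, 10.5]
force: [8.1, -3.5, -7.3]
opening: 0.014
```

```bash
python3 st.py
```

```text
{'clock': 19.95, 'tool_pos': [0.537, 0.208, 0.043], 'orientation': [179.943, -0.064, 10.528], 'force': [8.095, -3.469, -7.254], 'moment': [-1.703, -2.801, 0.055], 'opening': 0.014} j6 59.8 tau6 0.95
```

Call:
jog_arm(
  motion=[
    {"offset": [0,0,0],"roll": 0.05,"hand": 8},
    {"offset": [0,0,0],"roll": 0.1,"hand": 8},
  ],
)

```text
clock: 20.12
tool_pos: [0.5374, 0.2077, 0.0432]
orientation: [179.9, -0.1, 4.8]
force: [7.8, -3.7, -7.9]
opening: 0.0136
```

```bash
python3 st.py
```

```text
{'clock': 20.117, 'tool_pos': [0.537, 0.208, 0.043], 'orientation': [179.943, -0.068, 4.802], 'force': [7.779, -3.744, -7.925], 'moment': [-1.858, -2.823, 0.054], 'opening': 0.014} j6 54.1 tau6 0.951
```

Call:
jog_arm(
  motion=[
    {"offset": [0,0,0],"roll": 0.05,"hand": 8},
    {"offset": [0,0,0],"roll": 0.1,"hand": 8},
  ],
)

```text
clock: 20.28
tool_pos: [0.5374, 0.2076, 0.0433]
orientation: [179.9, -0.1, -0.9]
force: [7.8, -4.8, -7.1]
opening: 0.0136
```

```bash
python3 st.py
```

```text
{'clock': 20.283, 'tool_pos': [0.537, 0.208, 0.043], 'orientation': [179.944, -0.073, -0.928], 'force': [7.759, -4.805, -7.074], 'moment': [-1.952, -2.809, 0.004], 'opening': 0.014} j6 48.3 tau6 0.951
```

Call:
jog_arm(
  motion=[
    {"offset": [0,0,0],"roll": 0.05,"hand": 8},
    {"offset": [0,0,0],"roll": 0.1,"hand": 8},
  ],
)

```text
clock: 20.45
tool_pos: [0.5373, 0.2076, 0.0432]
orientation: [179.9, -0.1, -6.7]
force: [7.3, -4.9, -7.2]
opening: 0.0134
```

```bash
python3 st.py
```

```text
{'clock': 20.45, 'tool_pos': [0.537, 0.208, 0.043], 'orientation': [179.943, -0.072, -6.658], 'force': [7.287, -4.945, -7.244], 'moment': [-2.006, -2.851, 0.036], 'opening': 0.013} j6 42.6 tau6 0.952
```

Call:
jog_arm(
  motion=[
    {"offset": [0,0,0],"roll": 0.05,"hand": 8},
    {"offset": [0,0,0],"roll": 0.1,"hand": 8},
  ],
)

```text
clock: 20.62
tool_pos: [0.5373, 0.2074, 0.0432]
orientation: [179.9, -0.1, -12.4]
force: [7.8, -6.1, -7.8]
opening: 0.0138
```

```bash
python3 st.py
```

```text
{'clock': 20.617, 'tool_pos': [0.537, 0.207, 0.043], 'orientation': [179.942, -0.074, -12.391], 'force': [7.765, -6.094, -7.793], 'moment': [-2.18, -2.913, 0.061], 'opening': 0.014} j6 36.9 tau6 0.952
```

Call:
jog_arm(
  motion=[
    {"offset": [0,0,0],"roll": 0.05,"hand": 8},
    {"offset": [0,0,0],"roll": 0.1,"hand": 8},
  ],
)

```text
clock: 20.78
tool_pos: [0.5373, 0.2074, 0.0433]
orientation: [179.9, -0.1, -18.1]
force: [7.6, -5.4, -6.4]
opening: 0.014
```

```bash
python3 st.py
```

```text
{'clock': 20.783, 'tool_pos': [0.537, 0.207, 0.043], 'orientation': [179.946, -0.08, -18.12], 'force': [7.601, -5.376, -6.37], 'moment': [-2.286, -2.817, -0.039], 'opening': 0.014} j6 31.2 tau6 0.953
```

Call:
jog_arm(
  motion=[
    {"offset": [0,0,0],"roll": 0.05,"hand": 8},
    {"offset": [0,0,0],"roll": 0.1,"hand": 8},
  ],
)

```text
clock: 20.95
tool_pos: [0.5373, 0.2073, 0.0433]
orientation: [179.9, -0.1, -23.8]
force: [7.9, -5.4, -7.3]
opening: 0.0138
```

```bash
python3 st.py
```

```text
{'clock': 20.95, 'tool_pos': [0.537, 0.207, 0.043], 'orientation': [179.944, -0.087, -23.83], 'force': [7.852, -5.368, -7.28], 'moment': [-2.317, -2.775, 0.242], 'opening': 0.014} j6 25.4 tau6 0.747
```

Call:
jog_arm(
  motion=[
    {"offset": [0,0,0],"roll": 0.05,"hand": 8},
    {"offset": [0,0,0],"roll": 0.1,"hand": 8},
  ],
)

```text
clock: 21.12
tool_pos: [0.5372, 0.2072, 0.0433]
orientation: [179.9, -0.1, -29.6]
force: [7.4, -5.9, -7.3]
opening: 0.0143
```

```bash
python3 st.py
```

```text
{'clock': 21.117, 'tool_pos': [0.537, 0.207, 0.043], 'orientation': [179.942, -0.091, -29.556], 'force': [7.409, -5.887, -7.268], 'moment': [-2.38, -2.768, 0.22], 'opening': 0.014} j6 19.7 tau6 0.758
```

Call:
jog_arm(
  motion=[
    {"offset": [0,0,0],"roll": 0.05,"hand": 8},
    {"offset": [0,0,0],"roll": 0.1,"hand": 8},
  ],
)

```text
clock: 21.28
tool_pos: [0.5372, 0.2071, 0.0432]
orientation: [179.9, -0.1, -35.3]
force: [6.8, -6.7, -6.0]
opening: 0.0139
```

```bash
python3 st.py
```

```text
{'clock': 21.283, 'tool_pos': [0.537, 0.207, 0.043], 'orientation': [179.943, -0.094, -35.289], 'force': [6.783, -6.719, -6.006], 'moment': [-2.49, -2.702, 0.246], 'opening': 0.014} j6 14.0 tau6 0.758
```

Left bite lies between yaw -18.1 and -23.8 (moment jumps to 0.24), middle about -21. Final target is about -66, so 0.53 rad more.

Call:
jog_arm(
  motion=[
    {"offset": [0,0,0],"roll": 0.06,"hand": 8},
    {"offset": [0,0,0],"roll": 0.12,"hand": 8},
    {"offset": [0,0,0],"roll": 0.18,"hand": 8},
    {"offset": [0,0,0],"roll": 0.24,"hand": 8},
    {"offset": [0,0,0],"roll": 0.3,"hand": 8},
    {"offset": [0,0,0],"roll": 0.36,"hand": 8},
    {"offset": [0,0,0],"roll": 0.42,"hand": 8},
    {"offset": [0,0,0],"roll": 0.48,"hand": 8},
    {"offset": [0,0,0],"roll": 0.53,"hand": 8},
    {"offset": [0,0,0],"roll": 0.53,"hand": 8},
    {"offset": [0,0,0],"roll": 0.53,"hand": 8},
  ],
)

```text
clock: 22.2
tool_pos: [0.5368, 0.2069, 0.0432]
orientation: [180.0, -0.1, -65.6]
force: [6.0, -6.8, -4.9]
opening: 0.0138
```

```bash
python3 st.py
```

```text
{'clock': 22.2, 'tool_pos': [0.537, 0.207, 0.043], 'orientation': [179.958, -0.113, -65.559], 'force': [5.96, -6.795, -4.858], 'moment': [-2.627, -2.304, -0.049], 'opening': 0.014} j6 -16.3 tau6 -0.197
```

Call:
jog_arm(
  motion=[
    {"offset": [0,0,0],"roll": 0,"hand": 45},
    {"offset": [0,0,0],"roll": 0,"hand": 45},
    {"offset": [0,0,0],"roll": 0,"hand": 45},
    {"offset": [0,0,0],"roll": 0,"hand": 45},
    {"offset": [0,0,0],"roll": 0,"hand": 45},
    {"offset": [0,0,-30],"roll": 0,"hand": 45},
    {"offset": [0,0,-70],"roll": 0,"hand": 45},
    {"offset": [0,0,-110],"roll": 0,"hand": 45},
    {"offset": [0,0,-140],"roll": 0,"hand": 45},
    {"offset": [0,0,-140],"roll": 0,"hand": 45},
    {"offset": [0,0,-140],"roll": 0,"hand": 45},
  ],
)

```text
clock: 23.12
tool_pos: [0.5371, 0.2094, 0.1863]
orientation: [-179.7, 0.1, -65.5]
force: [0.0, -0.3, -1.3]
opening: 0.0449
```

Run:
```python
from h import *
import pickle
exec(open('st.py').read())
w=wsnap();pickle.dump(w,open('w6.pkl','wb'))
im=w['img'];c=[.5373,.2078]
j=np.load('jig.npy');fx=np.radians(j[0]+180)
p=wproj(w,[*c,.045]);print(p)
# polar unwrap around axis at collar height: V per angle (jig frame, clockwise from -x) for several radii and heights
V=cv2.cvtColor(im,cv2.COLOR_RGB2GRAY)
for z in(.044,.050):
  for r in(.0155,.019,.022):
    row=[]
    for a in range(-90,181,10):
        th=fx-np.radians(a);u,v=wproj(w,[c[0]+r*np.cos(th),c[1]+r*np.sin(th),z]);row.append(int(V[int(round(v)),int(round(u))]))
    print(z,r,row)
u0,v0=p.astype(int);k=im[max(0,v0-35):v0+35,u0-40:u0+40];cv2.imwrite('pics/c9.png',cv2.resize(k,None,fx=8,fy=8,interpolation=2)[:,:,::-1])
```

```text
{'clock': 23.117, 'tool_pos': [0.537, 0.209, 0.186], 'orientation': [-179.724, 0.076, -65.517], 'force': [0.014, -0.284, -1.26], 'moment': [-0.035, 0.195, -0.027], 'opening': 0.045} j6 -16.3 tau6 0.003
[260.69962089 169.01433194]
0.044 0.0155 [32, 43, 118, 140, 138, 135, 138, 136, 133, 155, 152, 151, 61, 28, 33, 38, 46, 38, 43, 87, 74, 162, 162, 201, 238, 237, 238, 228]
0.044 0.019 [31, 124, 146, 148, 143, 156, 203, 195, 221, 247, 234, 238, 235, 230, 103, 38, 42, 49, 40, 219, 236, 238, 238, 235, 232, 237, 237, 233]
0.044 0.022 [48, 111, 111, 110, 129, 150, 174, 195, 192, 255, 192, 201, 201, 200, 155, 36, 45, 47, 63, 206, 203, 204, 204, 203, 200, 196, 200, 198]
0.05 0.0155 [31, 49, 124, 141, 141, 135, 139, 163, 202, 187, 215, 175, 123, 129, 35, 37, 43, 47, 45, 133, 212, 209, 203, 211, 238, 239, 238, 234]
0.05 0.019 [21, 129, 147, 139, 149, 190, 189, 221, 229, 242, 221, 229, 229, 215, 85, 43, 46, 50, 60, 181, 225, 227, 222, 233, 231, 226, 238, 232]
0.05 0.022 [54, 117, 118, 110, 123, 147, 178, 190, 245, 205, 192, 197, 196, 200, 154, 37, 44, 48, 57, 201, 200, 200, 203, 195, 200, 196, 196, 200]
```

View pics/c9.png

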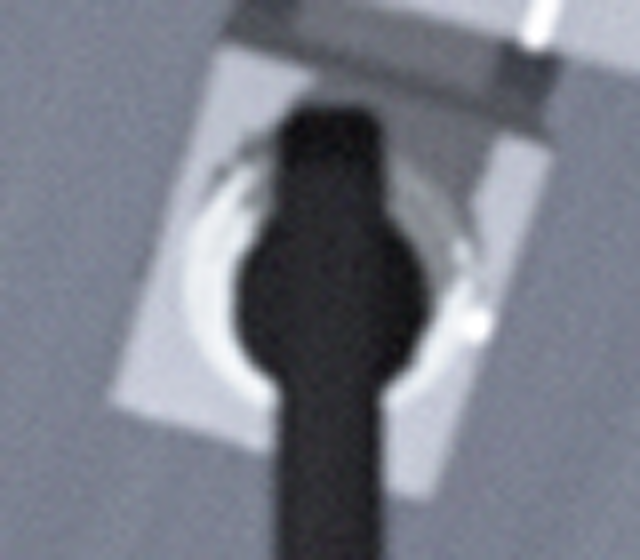

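The bar hides the black tick from this side; the white tick is at crop (478,325). I'll swing the camera to the jig's -x side for a clear look.

Call:
jog_arm(
  motion=[
    {"offset": [0,0,0],"roll": 0.12,"hand": 45},
    {"offset": [0,0,0],"roll": 0.24,"hand": 45},
    {"offset": [0,0,0],"roll": 0.36,"hand": 45},
    {"offset": [0,0,0],"roll": 0.48,"hand": 45},
    {"offset": [0,0,10],"roll": 0.6,"hand": 45},
    {"offset": [0,0,20],"roll": 0.72,"hand": 45},
    {"offset": [0,0,30],"roll": 0.84,"hand": 45},
    {"offset": [0,0,30],"roll": 0.96,"hand": 45},
    {"offset": [0,0,30],"roll": 1.08,"hand": 45},
    {"offset": [0,0,40],"roll": 1.2,"hand": 45},
    {"offset": [0,0,50],"roll": 1.32,"hand": 45},
    {"offset": [0,0,50],"roll": 1.44,"hand": 45},
    {"offset": [0,0,50],"roll": 1.56,"hand": 45},
    {"offset": [0,0,50],"roll": 1.68,"hand": 45},
    {"offset": [0,0,50],"roll": 1.8,"hand": 45},
    {"offset": [0,0,50],"roll": 1.9,"hand": 45},
    {"offset": [0,0,50],"roll": 1.9,"hand": 45},
    {"offset": [0,0,50],"roll": 1.9,"hand": 45},
  ],
)

```text
clock: 24.67
tool_pos: [0.5355, 0.2081, 0.1325]
orientation: [-179.9, -0.1, -174.2]
force: [-0.0, -0.1, -0.1]
opening: 0.0453
```

```bash
cat > tick.py <<'E'
import sys
from h import *
import pickle
exec(open('st.py').read())
c=[float(sys.argv[1]),float(sys.argv[2])];w=wsnap();pickle.dump(w,open(sys.argv[3],'wb'))
j=np.load('jig.npy');fx=np.radians(j[0]+180);V=cv2.cvtColor(w['img'],cv2.COLOR_RGB2GRAY)
hd=list(range(-20,100,5));print('a',hd)
for z in(.040,.044,.050):
  for r in(.0145,.016,.0175,.020):
    row=[]
    for a in hd:
        th=fx-np.radians(a);u,v=wproj(w,[c[0]+r*np.cos(th),c[1]+r*np.sin(th),z]);row.append(int(cv2.getRectSubPix(V,(1,1),(float(u),float(v)))[0,0]))
    print(z,r,row)
E
python3 tick.py .5370 .2080 w7.pkl
```

```text
{'clock': 24.667, 'tool_pos': [0.536, 0.208, 0.133], 'orientation': [-179.938, -0.111, -174.215], 'force': [-0.038, -0.086, -0.132], 'moment': [-0.026, -0.077, -0.031], 'opening': 0.045} j6 -124.9 tau6 -0.604
a [-20, -15, -10, -5, 0, 5, 10, 15, 20, 25, 30, 35, 40, 45, 50, 55, 60, 65, 70, 75, 80, 85, 90, 95]
0.04 0.0145 [126, 137, 151, 160, 159, 163, 176, 178, 182, 187, 180, 158, 141, 135, 111, 102, 104, 100, 51, 20, 16, 18, 17, 22]
0.04 0.016 [153, 182, 196, 204, 212, 209, 210, 209, 205, 210, 209, 206, 205, 198, 186, 185, 191, 176, 95, 21, 18, 16, 19, 19]
0.04 0.0175 [194, 225, 218, 218, 221, 218, 219, 221, 219, 222, 219, 223, 223, 221, 221, 224, 228, 214, 117, 26, 17, 14, 16, 16]
0.04 0.02 [144, 128, 125, 181, 238, 212, 167, 169, 168, 171, 173, 175, 183, 186, 187, 191, 196, 186, 102, 18, 19, 11, 17, 17]
0.044 0.0145 [130, 152, 166, 174, 171, 173, 180, 186, 187, 184, 159, 131, 121, 102, 81, 74, 85, 53, 20, 16, 18, 17, 23, 19]
0.044 0.016 [117, 142, 149, 156, 162, 168, 182, 186, 186, 191, 188, 172, 174, 160, 156, 165, 172, 104, 29, 17, 17, 17, 18, 16]
0.044 0.0175 [161, 208, 213, 215, 221, 219, 219, 222, 218, 223, 219, 220, 220, 215, 214, 220, 219, 149, 34, 16, 11, 17, 19, 19]
0.044 0.02 [161, 162, 156, 172, 210, 193, 174, 180, 180, 183, 187, 189, 194, 197, 205, 202, 201, 144, 34, 18, 14, 20, 19, 19]
0.05 0.0145 [121, 125, 134, 140, 151, 151, 142, 139, 146, 139, 123, 118, 88, 52, 44, 58, 33, 18, 14, 19, 20, 24, 21, 19]
0.05 0.016 [122, 142, 161, 173, 172, 174, 181, 189, 187, 175, 141, 129, 115, 105, 116, 123, 65, 17, 18, 14, 16, 12, 20, 23]
0.05 0.0175 [116, 137, 148, 155, 162, 169, 183, 187, 190, 193, 189, 194, 186, 184, 198, 203, 128, 28, 17, 13, 19, 18, 20, 23]
0.05 0.02 [171, 214, 219, 215, 219, 216, 217, 218, 216, 215, 218, 215, 214, 220, 218, 210, 153, 36, 19, 13, 18, 20, 18, 30]
```

Run:
```python
from h import *
import pickle
w=pickle.load(open('w7.pkl','rb'));j=np.load('jig.npy');fx=np.radians(j[0]+180);V=cv2.cvtColor(w['img'],cv2.COLOR_RGB2GRAY)
hd=list(range(20,64,3));print(hd)
for z in(.046,.048,.05,.052,.054):
  for r in(.0145,.0155,.0165):
    row=[]
    for a in hd:
        th=fx-np.radians(a);u,v=wproj(w,[.537+r*np.cos(th),.208+r*np.sin(th),z]);row.append(int(cv2.getRectSubPix(V,(1,1),(float(u),float(v)))[0,0]))
    print(z,r,row)
p=wproj(w,[.537,.208,.05]).astype(int);print(p)
print(V[p[1]-24:p[1]+6,p[0]-30:p[0]+4:1][::1])if 0 else None
```

```text
[20, 23, 26, 29, 32, 35, 38, 41, 44, 47, 50, 53, 56, 59, 62]
0.046 0.0145 [184, 181, 170, 150, 135, 128, 119, 109, 90, 77, 66, 62, 71, 74, 58]
0.046 0.0155 [188, 186, 180, 168, 150, 139, 137, 130, 118, 113, 109, 118, 127, 120, 90]
0.046 0.0165 [187, 191, 190, 190, 182, 179, 182, 176, 168, 166, 171, 177, 186, 178, 137]
0.048 0.0145 [168, 163, 154, 136, 128, 123, 113, 96, 75, 60, 49, 58, 66, 58, 38]
0.048 0.0155 [187, 184, 174, 154, 136, 128, 124, 113, 99, 97, 95, 107, 112, 93, 53]
0.048 0.0165 [186, 187, 183, 174, 163, 162, 161, 152, 149, 150, 160, 169, 175, 143, 96]
0.05 0.0145 [146, 143, 135, 124, 122, 118, 104, 80, 58, 40, 44, 55, 56, 41, 19]
0.05 0.0155 [187, 176, 158, 138, 129, 120, 112, 97, 83, 81, 85, 97, 92, 61, 34]
0.05 0.0165 [187, 183, 174, 157, 146, 144, 142, 128, 131, 135, 148, 158, 146, 105, 50]
0.052 0.0145 [125, 122, 117, 116, 116, 107, 88, 61, 39, 33, 44, 51, 43, 22, 18]
0.052 0.0155 [168, 160, 143, 130, 125, 114, 99, 81, 68, 66, 78, 86, 66, 38, 20]
0.052 0.0165 [186, 180, 163, 142, 131, 131, 122, 112, 112, 122, 136, 139, 111, 63, 28]
0.054 0.0145 [104, 104, 106, 107, 104, 94, 66, 39, 30, 32, 43, 43, 26, 19, 16]
0.054 0.0155 [147, 141, 128, 124, 119, 108, 82, 64, 50, 58, 72, 67, 41, 21, 17]
0.054 0.0165 [183, 168, 147, 131, 124, 117, 105, 95, 95, 110, 123, 111, 72, 36, 15]
[258 187]
```

The left collar's black tick shows at about 45° (dip at 44-47°), so that one is right. Now the right knob.

Call:
jog_arm(
  motion=[
    {"offset": [0,0,-30],"roll": -0.12,"hand": 45},
    {"offset": [0,-30,-40],"roll": -0.24,"hand": 45},
    {"offset": [0,-70,-40],"roll": -0.36,"hand": 45},
    {"offset": [0,-110,-40],"roll": -0.48,"hand": 45},
    {"offset": [0,-150,-40],"roll": -0.6,"hand": 45},
    {"offset": [0,-190,-40],"roll": -0.72,"hand": 45},
    {"offset": [-2,-230,-40],"roll": -0.84,"hand": 45},
    {"offset": [-5,-260,-40],"roll": -0.96,"hand": 45},
    {"offset": [-5,-274,-40],"roll": -1.08,"hand": 45},
    {"offset": [-5,-274,-40],"roll": -1.2,"hand": 45},
    {"offset": [-5,-274,-40],"roll": -1.32,"hand": 45},
    {"offset": [-5,-274,-40],"roll": -1.38,"hand": 45},
    {"offset": [-5,-274,-40],"roll": -1.38,"hand": 45},
    {"offset": [-5,-274,-40],"roll": -1.38,"hand": 45},
    {"offset": [-5,-274,-40],"roll": -1.38,"hand": 45},
  ],
)

```text
clock: 25.97
tool_pos: [0.5678, -0.0636, 0.1735]
orientation: [180.0, -0.0, -95.4]
force: [0.4, 1.0, 1.1]
opening: 0.0451
```

Run:
```python
from h import *
exec(open('st.py').read())
print(to([.5686,-.0637,.043]))
```

```text
{'clock': 25.967, 'tool_pos': [0.568, -0.064, 0.174], 'orientation': [179.975, -0.004, -95.398], 'force': [0.376, 1.012, 1.051], 'moment': [0.041, 0.11, 0.052], 'opening': 0.045} j6 -18.6 tau6 0.068
[ -0.   -0.9 130.5]
```

Call:
jog_arm(
  motion=[
    {"offset": [0,-1,30],"roll": 0,"hand": 45},
    {"offset": [0,-1,60],"roll": 0,"hand": 45},
    {"offset": [0,-1,75],"roll": 0,"hand": 45},
    {"offset": [0,-1,85],"roll": 0,"hand": 45},
    {"offset": [0,-1,95],"roll": 0,"hand": 45},
    {"offset": [0,-1,105],"roll": 0,"hand": 45},
    {"offset": [0,-1,115],"roll": 0,"hand": 45},
    {"offset": [0,-1,123],"roll": 0,"hand": 45},
    {"offset": [0,-1,130],"roll": 0,"hand": 45},
    {"offset": [0,-1,130],"roll": 0,"hand": 45},
    {"offset": [0,-1,130],"roll": 0,"hand": 8},
    {"offset": [0,-1,130],"roll": 0,"hand": 8},
    {"offset": [0,-1,130],"roll": 0,"hand": 8},
    {"offset": [0,-1,130],"roll": 0,"hand": 8},
    {"offset": [0,-1,130],"roll": 0,"hand": 8},
    {"offset": [0,-1,130],"roll": 0,"hand": 8},
    {"offset": [0,-1,130],"roll": 0,"hand": 8},
    {"offset": [0,-1,130],"roll": 0,"hand": 8},
    {"offset": [0,-1,130],"roll": 0,"hand": 8},
  ],
)

```text
clock: 27.55
tool_pos: [0.5681, -0.064, 0.0441]
orientation: [179.9, -0.0, -95.3]
force: [-4.4, 1.0, 5.4]
opening: 0.0136
```

```bash
python3 st.py
```

```text
{'clock': 27.55, 'tool_pos': [0.568, -0.064, 0.044], 'orientation': [179.936, -0.015, -95.333], 'force': [-4.412, 0.963, 5.364], 'moment': [0.321, 1.746, 0.018], 'opening': 0.014} j6 -18.5 tau6 -0.004
```

Call:
jog_arm(
  motion=[
    {"offset": [0,1,-1],"roll": 0.1,"hand": 8},
    {"offset": [0,1,-1],"roll": 0.2,"hand": 8},
    {"offset": [0,1,-1],"roll": 0.3,"hand": 8},
    {"offset": [0,1,-1],"roll": 0.4,"hand": 8},
    {"offset": [0,1,-1],"roll": 0.5,"hand": 8},
    {"offset": [0,1,-1],"roll": 0.5,"hand": 8},
  ],
)

```text
clock: 28.05
tool_pos: [0.5683, -0.064, 0.0443]
orientation: [-180.0, 0.0, -124.2]
force: [4.6, -2.7, -7.3]
opening: 0.0138
```

```bash
python3 st.py
```

```text
{'clock': 28.05, 'tool_pos': [0.568, -0.064, 0.044], 'orientation': [-179.973, 0.008, -124.243], 'force': [4.572, -2.68, -7.264], 'moment': [-1.067, -1.398, -0.029], 'opening': 0.014} j6 -47.4 tau6 -1.787
```

Call:
jog_arm(
  motion=[
    {"offset": [0,0,0],"roll": 0.05,"hand": 8},
    {"offset": [0,0,0],"roll": 0.1,"hand": 8},
  ],
)

```text
clock: 28.22
tool_pos: [0.5683, -0.064, 0.0443]
orientation: [-180.0, 0.0, -129.6]
force: [5.1, -4.5, -9.1]
opening: 0.0137
```

```bash
python3 st.py
```

```text
{'clock': 28.217, 'tool_pos': [0.568, -0.064, 0.044], 'orientation': [-179.971, 0.009, -129.62], 'force': [5.105, -4.455, -9.132], 'moment': [-1.358, -1.595, 0.042], 'opening': 0.014} j6 -52.8 tau6 1.085
```

Call:
jog_arm(
  motion=[
    {"offset": [0,0,0],"roll": 0.05,"hand": 8},
    {"offset": [0,0,0],"roll": 0.1,"hand": 8},
  ],
)

```text
clock: 28.38
tool_pos: [0.5684, -0.0641, 0.0442]
orientation: [-180.0, 0.0, -135.4]
force: [4.7, -4.0, -7.5]
opening: 0.0138
```

```bash
python3 st.py
```

```text
{'clock': 28.383, 'tool_pos': [0.568, -0.064, 0.044], 'orientation': [-179.967, 0.011, -135.363], 'force': [4.683, -4.015, -7.464], 'moment': [-1.456, -1.642, 0.005], 'opening': 0.014} j6 -58.6 tau6 0.952
```

Call:
jog_arm(
  motion=[
    {"offset": [0,0,0],"roll": 0.05,"hand": 8},
    {"offset": [0,0,0],"roll": 0.1,"hand": 8},
  ],
)

```text
clock: 28.55
tool_pos: [0.5684, -0.0641, 0.0443]
orientation: [-180.0, 0.0, -141.1]
force: [4.7, -4.3, -9.0]
opening: 0.0139
```

```bash
python3 st.py
```

```text
{'clock': 28.55, 'tool_pos': [0.568, -0.064, 0.044], 'orientation': [-179.962, 0.016, -141.09], 'force': [4.72, -4.255, -8.998], 'moment': [-1.715, -1.752, 0.089], 'opening': 0.014} j6 -64.3 tau6 0.95
```

Call:
jog_arm(
  motion=[
    {"offset": [0,0,0],"roll": 0.05,"hand": 8},
    {"offset": [0,0,0],"roll": 0.1,"hand": 8},
  ],
)

```text
clock: 28.72
tool_pos: [0.5685, -0.0641, 0.0443]
orientation: [-180.0, 0.0, -146.8]
force: [4.6, -5.2, -9.3]
opening: 0.0136
```

```bash
python3 st.py
```

```text
{'clock': 28.717, 'tool_pos': [0.569, -0.064, 0.044], 'orientation': [-179.958, 0.025, -146.816], 'force': [4.593, -5.158, -9.31], 'moment': [-1.803, -1.849, 0.03], 'opening': 0.014} j6 -70.0 tau6 0.95
```

Call:
jog_arm(
  motion=[
    {"offset": [0,0,0],"roll": 0.05,"hand": 8},
    {"offset": [0,0,0],"roll": 0.1,"hand": 8},
  ],
)

```text
clock: 28.88
tool_pos: [0.5685, -0.0642, 0.0443]
orientation: [-180.0, 0.0, -152.5]
force: [4.5, -4.6, -8.8]
opening: 0.0141
```

```bash
python3 st.py
```

```text
{'clock': 28.883, 'tool_pos': [0.569, -0.064, 0.044], 'orientation': [-179.957, 0.025, -152.546], 'force': [4.534, -4.555, -8.767], 'moment': [-1.953, -1.918, 0.023], 'opening': 0.014} j6 -75.8 tau6 0.95
```

Call:
jog_arm(
  motion=[
    {"offset": [0,0,0],"roll": 0.05,"hand": 8},
    {"offset": [0,0,0],"roll": 0.1,"hand": 8},
  ],
)

```text
clock: 29.05
tool_pos: [0.5685, -0.0643, 0.0443]
orientation: [-180.0, 0.0, -158.3]
force: [5.0, -4.7, -9.8]
opening: 0.0138
```

```bash
python3 st.py
```

```text
{'clock': 29.05, 'tool_pos': [0.569, -0.064, 0.044], 'orientation': [-179.955, 0.03, -158.277], 'force': [4.981, -4.683, -9.791], 'moment': [-2.053, -1.964, 0.035], 'opening': 0.014} j6 -81.5 tau6 0.949
```

Call:
jog_arm(
  motion=[
    {"offset": [0,0,0],"roll": 0.05,"hand": 8},
    {"offset": [0,0,0],"roll": 0.1,"hand": 8},
  ],
)

```text
clock: 29.22
tool_pos: [0.5685, -0.0643, 0.0443]
orientation: [-180.0, 0.0, -164.0]
force: [4.5, -5.2, -10.4]
opening: 0.014
```

```bash
python3 st.py
```

```text
{'clock': 29.217, 'tool_pos': [0.569, -0.064, 0.044], 'orientation': [-179.956, 0.034, -164.009], 'force': [4.487, -5.221, -10.412], 'moment': [-2.25, -1.957, 0.028], 'opening': 0.014} j6 -87.2 tau6 0.949
```

Call:
jog_arm(
  motion=[
    {"offset": [0,0,0],"roll": 0.05,"hand": 8},
    {"offset": [0,0,0],"roll": 0.1,"hand": 8},
  ],
)

```text
clock: 29.38
tool_pos: [0.5686, -0.0644, 0.0443]
orientation: [-180.0, 0.0, -169.7]
force: [4.8, -6.8, -10.2]
opening: 0.014
```

```bash
python3 st.py
```

```text
{'clock': 29.383, 'tool_pos': [0.569, -0.064, 0.044], 'orientation': [-179.955, 0.038, -169.737], 'force': [4.82, -6.752, -10.232], 'moment': [-2.376, -2.081, 0.013], 'opening': 0.014} j6 -92.9 tau6 0.949
```

Call:
jog_arm(
  motion=[
    {"offset": [0,0,0],"roll": 0.05,"hand": 8},
    {"offset": [0,0,0],"roll": 0.1,"hand": 8},
  ],
)

```text
clock: 29.55
tool_pos: [0.5686, -0.0645, 0.0443]
orientation: [-180.0, 0.0, -175.5]
force: [6.3, -6.8, -10.0]
opening: 0.014
```

```bash
python3 st.py
```

```text
{'clock': 29.55, 'tool_pos': [0.569, -0.064, 0.044], 'orientation': [-179.952, 0.04, -175.467], 'force': [6.335, -6.751, -10.013], 'moment': [-2.528, -2.16, 0.062], 'opening': 0.014} j6 -98.7 tau6 0.949
```

Call:
jog_arm(
  motion=[
    {"offset": [0,0,0],"roll": 0.05,"hand": 8},
    {"offset": [0,0,0],"roll": 0.1,"hand": 8},
  ],
)

```text
clock: 29.72
tool_pos: [0.5686, -0.0645, 0.0443]
orientation: [-180.0, 0.0, 178.8]
force: [5.1, -7.8, -10.2]
opening: 0.0138
```

```bash
python3 st.py
```

```text
{'clock': 29.717, 'tool_pos': [0.569, -0.065, 0.044], 'orientation': [-179.952, 0.043, 178.804], 'force': [5.149, -7.803, -10.207], 'moment': [-2.689, -2.169, 0.023], 'opening': 0.014} j6 -104.4 tau6 0.95
```

Call:
jog_arm(
  motion=[
    {"offset": [0,0,0],"roll": 0.05,"hand": 8},
    {"offset": [0,0,0],"roll": 0.1,"hand": 8},
  ],
)

```text
clock: 29.88
tool_pos: [0.5685, -0.0646, 0.0443]
orientation: [-180.0, 0.0, 173.1]
force: [5.6, -8.3, -10.1]
opening: 0.0133
```

```bash
python3 st.py
```

```text
{'clock': 29.883, 'tool_pos': [0.569, -0.065, 0.044], 'orientation': [-179.953, 0.047, 173.073], 'force': [5.619, -8.284, -10.122], 'moment': [-2.866, -2.137, 0.043], 'opening': 0.013} j6 -110.1 tau6 0.95
```

Call:
jog_arm(
  motion=[
    {"offset": [0,0,0],"roll": 0.05,"hand": 8},
    {"offset": [0,0,0],"roll": 0.1,"hand": 8},
  ],
)

```text
clock: 30.05
tool_pos: [0.5685, -0.0646, 0.0442]
orientation: [-180.0, 0.0, 167.3]
force: [5.0, -6.9, -9.7]
opening: 0.0139
```

```bash
python3 st.py
```

```text
{'clock': 30.05, 'tool_pos': [0.569, -0.065, 0.044], 'orientation': [-179.955, 0.048, 167.344], 'force': [5.013, -6.936, -9.713], 'moment': [-2.934, -2.171, 0.002], 'opening': 0.014} j6 -115.9 tau6 0.95
```

Call:
jog_arm(
  motion=[
    {"offset": [0,0,0],"roll": 0.05,"hand": 8},
    {"offset": [0,0,0],"roll": 0.1,"hand": 8},
  ],
)

```text
clock: 30.22
tool_pos: [0.5685, -0.0647, 0.0443]
orientation: [-180.0, 0.1, 161.6]
force: [5.4, -8.1, -9.1]
opening: 0.0139
```

```bash
python3 st.py
```

```text
{'clock': 30.217, 'tool_pos': [0.569, -0.065, 0.044], 'orientation': [-179.955, 0.055, 161.614], 'force': [5.364, -8.137, -9.075], 'moment': [-3.055, -2.164, 0.051], 'opening': 0.014} j6 -121.6 tau6 0.95
```

Call:
jog_arm(
  motion=[
    {"offset": [0,0,0],"roll": 0.05,"hand": 8},
    {"offset": [0,0,0],"roll": 0.1,"hand": 8},
  ],
)

```text
clock: 30.38
tool_pos: [0.5685, -0.0648, 0.0443]
orientation: [-180.0, 0.1, 155.9]
force: [5.5, -8.2, -9.6]
opening: 0.0134
```

```bash
python3 st.py
```

```text
{'clock': 30.383, 'tool_pos': [0.568, -0.065, 0.044], 'orientation': [-179.951, 0.054, 155.904], 'force': [5.484, -8.188, -9.583], 'moment': [-3.211, -2.194, 0.227], 'opening': 0.013} j6 -127.3 tau6 0.747
```

Call:
jog_arm(
  motion=[
    {"offset": [0,0,0],"roll": 0.05,"hand": 8},
    {"offset": [0,0,0],"roll": 0.1,"hand": 8},
  ],
)

```text
clock: 30.55
tool_pos: [0.5685, -0.0648, 0.0443]
orientation: [-180.0, 0.1, 150.2]
force: [5.4, -8.8, -9.5]
opening: 0.014
```

```bash
python3 st.py
```

```text
{'clock': 30.55, 'tool_pos': [0.568, -0.065, 0.044], 'orientation': [-179.952, 0.061, 150.177], 'force': [5.352, -8.826, -9.478], 'moment': [-3.309, -2.195, 0.292], 'opening': 0.014} j6 -133.0 tau6 0.755
```

Call:
jog_arm(
  motion=[
    {"offset": [0,0,0],"roll": 0.06,"hand": 8},
    {"offset": [0,0,0],"roll": 0.12,"hand": 8},
    {"offset": [0,0,0],"roll": 0.18,"hand": 8},
    {"offset": [0,0,0],"roll": 0.24,"hand": 8},
    {"offset": [0,0,0],"roll": 0.3,"hand": 8},
    {"offset": [0,0,0],"roll": 0.36,"hand": 8},
    {"offset": [0,0,0],"roll": 0.42,"hand": 8},
    {"offset": [0,0,0],"roll": 0.48,"hand": 8},
    {"offset": [0,0,0],"roll": 0.54,"hand": 8},
    {"offset": [0,0,0],"roll": 0.6,"hand": 8},
    {"offset": [0,0,0],"roll": 0.63,"hand": 8},
    {"offset": [0,0,0],"roll": 0.63,"hand": 8},
    {"offset": [0,0,0],"roll": 0.63,"hand": 8},
  ],
)

```text
clock: 31.63
tool_pos: [0.5681, -0.0651, 0.0443]
orientation: [-180.0, 0.1, 114.2]
force: [5.3, -8.9, -9.0]
opening: 0.0142
```

```bash
python3 st.py
```

```text
{'clock': 31.633, 'tool_pos': [0.568, -0.065, 0.044], 'orientation': [-179.96, 0.078, 114.193], 'force': [5.277, -8.864, -9.02], 'moment': [-3.755, -1.886, 0.091], 'opening': 0.014} j6 -169.0 tau6 -0.195
```

Call:
jog_arm(
  motion=[
    {"offset": [0,0,0],"roll": 0,"hand": 45},
    {"offset": [0,0,0],"roll": 0,"hand": 45},
    {"offset": [0,0,0],"roll": 0,"hand": 45},
    {"offset": [0,0,0],"roll": 0,"hand": 45},
    {"offset": [0,0,0],"roll": 0,"hand": 45},
    {"offset": [0,0,-30],"roll": 0,"hand": 45},
    {"offset": [0,0,-70],"roll": 0,"hand": 45},
    {"offset": [0,0,-90],"roll": -0.1,"hand": 45},
    {"offset": [0,0,-90],"roll": -0.22,"hand": 45},
    {"offset": [0,0,-90],"roll": -0.34,"hand": 45},
    {"offset": [0,0,-90],"roll": -0.46,"hand": 45},
    {"offset": [0,0,-90],"roll": -0.58,"hand": 45},
    {"offset": [0,0,-90],"roll": -0.7,"hand": 45},
    {"offset": [0,0,-90],"roll": -0.82,"hand": 45},
    {"offset": [0,0,-90],"roll": -0.94,"hand": 45},
    {"offset": [0,0,-90],"roll": -1.0,"hand": 45},
    {"offset": [0,0,-90],"roll": -1.0,"hand": 45},
    {"offset": [0,0,-90],"roll": -1.0,"hand": 45},
  ],
)

```text
clock: 33.13
tool_pos: [0.5679, -0.0636, 0.1349]
orientation: [180.0, 0.0, 171.2]
force: [-0.7, 0.2, -0.1]
opening: 0.0451
```

```bash
python3 tick.py .5688 -.0637 w8.pkl
```

```text
{'clock': 33.133, 'tool_pos': [0.568, -0.064, 0.135], 'orientation': [179.992, 0.008, 171.175], 'force': [-0.728, 0.244, -0.068], 'moment': [-0.035, -0.04, 0.018], 'opening': 0.045} j6 -112.0 tau6 0.4
a [-20, -15, -10, -5, 0, 5, 10, 15, 20, 25, 30, 35, 40, 45, 50, 55, 60, 65, 70, 75, 80, 85, 90, 95]
0.04 0.0145 [212, 214, 213, 203, 208, 212, 212, 215, 218, 216, 204, 181, 160, 148, 132, 126, 108, 58, 24, 20, 20, 21, 17, 24]
0.04 0.016 [183, 191, 208, 211, 225, 228, 224, 223, 226, 233, 233, 227, 225, 225, 204, 157, 131, 70, 23, 19, 20, 23, 20, 25]
0.04 0.0175 [234, 239, 240, 242, 242, 241, 242, 242, 242, 241, 243, 242, 242, 242, 235, 185, 144, 84, 28, 20, 19, 21, 28, 26]
0.04 0.02 [182, 193, 195, 233, 247, 210, 193, 199, 204, 205, 207, 194, 162, 160, 154, 138, 120, 85, 24, 19, 20, 22, 26, 35]
0.044 0.0145 [208, 215, 226, 233, 228, 229, 234, 235, 226, 205, 178, 155, 130, 102, 96, 103, 68, 28, 20, 21, 23, 18, 24, 30]
0.044 0.016 [186, 191, 195, 196, 199, 203, 209, 213, 217, 218, 213, 193, 185, 179, 156, 131, 87, 33, 19, 21, 24, 21, 24, 30]
0.044 0.0175 [202, 212, 226, 229, 238, 236, 235, 234, 236, 238, 239, 237, 239, 236, 203, 154, 111, 40, 20, 17, 22, 24, 27, 33]
0.044 0.02 [221, 223, 220, 225, 236, 227, 218, 221, 224, 223, 221, 220, 205, 204, 185, 145, 115, 48, 19, 19, 21, 26, 32, 35]
0.05 0.0145 [145, 149, 158, 186, 203, 196, 184, 184, 175, 157, 143, 121, 71, 45, 59, 45, 19, 21, 25, 25, 21, 26, 30, 37]
0.05 0.016 [193, 211, 225, 229, 229, 228, 233, 235, 224, 199, 171, 145, 121, 106, 112, 78, 28, 20, 20, 20, 20, 26, 32, 41]
0.05 0.0175 [160, 179, 192, 194, 198, 201, 209, 213, 217, 219, 210, 192, 197, 177, 144, 105, 38, 17, 17, 23, 22, 26, 36, 40]
0.05 0.02 [236, 243, 244, 240, 242, 241, 242, 243, 243, 241, 241, 241, 241, 235, 179, 136, 64, 22, 20, 22, 28, 32, 35, 43]
```

Both collars read about 45°. The clamps are done. Now the strips: first the one near (0.507, -0.444), with a look from above.

Call:
jog_arm(
  motion=[
    {"offset": [0,0,-40],"roll": -0.12,"hand": 80},
    {"offset": [0,-30,-65],"roll": -0.24,"hand": 80},
    {"offset": [0,-70,-65],"roll": -0.36,"hand": 80},
    {"offset": [0,-110,-65],"roll": -0.48,"hand": 80},
    {"offset": [0,-150,-65],"roll": -0.6,"hand": 80},
    {"offset": [0,-190,-65],"roll": -0.72,"hand": 80},
    {"offset": [0,-230,-65],"roll": -0.84,"hand": 80},
    {"offset": [0,-270,-65],"roll": -0.96,"hand": 80},
    {"offset": [2,-310,-65],"roll": -1.08,"hand": 80},
    {"offset": [2,-350,-65],"roll": -1.2,"hand": 80},
    {"offset": [2,-382,-65],"roll": -1.32,"hand": 80},
    {"offset": [2,-382,-65],"roll": -1.44,"hand": 80},
    {"offset": [2,-382,-65],"roll": -1.56,"hand": 80},
    {"offset": [2,-382,-65],"roll": -1.68,"hand": 80},
    {"offset": [2,-382,-65],"roll": -1.8,"hand": 80},
    {"offset": [2,-382,-65],"roll": -1.87,"hand": 80},
    {"offset": [2,-382,-65],"roll": -1.87,"hand": 80},
    {"offset": [2,-382,-65],"roll": -1.87,"hand": 80},
    {"offset": [2,-382,-65],"roll": -1.87,"hand": 80},
  ],
)

```text
clock: 34.77
tool_pos: [0.508, -0.4409, 0.1997]
orientation: [180.0, 0.0, -81.8]
force: [0.5, 0.6, -0.4]
opening: 0.0797
```

```bash
cat > strip.py <<'E'
import sys
from h import *
exec(open('st.py').read())
e=np.array([float(sys.argv[1]),float(sys.argv[2])]);zs=float(sys.argv[3]) if len(sys.argv)>3 else .006
w=wsnap('last.png');hsv=cv2.cvtColor(w['img'],cv2.COLOR_RGB2HSV);
m=((hsv[...,2]>140)&(hsv[...,1]<45)).astype(np.uint8);m[222:]=0
for c in cv2.findContours(m,0,2)[0]:
    if cv2.contourArea(c)<300: continue
    q=np.array([wray(w,*p,zs)[:2]*1000 for p in c[:,0]],np.float32);r=cv2.minAreaRect(q)
    if np.linalg.norm(np.array(r[0])/1000-e)>.12: continue
    b=cv2.boxPoints(r);l=[b[1]-b[0],b[2]-b[1]];d=max(l,key=np.linalg.norm);th=np.degrees(np.arctan2(d[1],d[0]))%180
    print('strip',np.round(r[0],1),np.round(sorted(r[1]),1),'long dir',th.round(2),'px',cv2.boundingRect(c))
    o=ctrl.get_obs();print(' roll to align (rad)',np.round(np.radians(((o['orientation'][2]-th)+90)%180-90),3),'offset at tool z -.019:',to([r[0][0]/1000,r[0][1]/1000,-.019]))
E
python3 strip.py .508 -.441
```

```text
{'clock': 34.767, 'tool_pos': [0.508, -0.441, 0.2], 'orientation': [179.996, 0.004, -81.783], 'force': [0.48, 0.584, -0.357], 'moment': [-0.028, 0.103, -0.013], 'opening': 0.08} j6 32.6 tau6 0.026
strip [ 506.6 -445.2] [ 63.8 151.9] long dir 97.85 px (236, 98, 52, 115)
 roll to align (rad) 0.007 offset at tool z -.019: [  4.    2.1 218.7]
```

Call:
jog_arm(
  motion=[
    {"offset": [4,2,40],"roll": 0.007,"hand": 80},
    {"offset": [4,2,80],"roll": 0.007,"hand": 80},
    {"offset": [4,2,120],"roll": 0.007,"hand": 80},
    {"offset": [4,2,160],"roll": 0.007,"hand": 80},
    {"offset": [4,2,185],"roll": 0.007,"hand": 80},
    {"offset": [4,2,200],"roll": 0.007,"hand": 80},
    {"offset": [4,2,208],"roll": 0.007,"hand": 80},
    {"offset": [4,2,213],"roll": 0.007,"hand": 80},
    {"offset": [4,2,216],"roll": 0.007,"hand": 80},
    {"offset": [4,2,218],"roll": 0.007,"hand": 80},
    {"offset": [4,2,218],"roll": 0.007,"hand": 80},
    {"offset": [4,2,218],"roll": 0.007,"hand": 80},
  ],
)

```text
clock: 35.82
tool_pos: [0.5072, -0.4456, -0.0171]
orientation: [-179.9, -0.1, -82.0]
force: [0.1, -0.5, 0.4]
opening: 0.0802
```

Call:
jog_arm(
  motion=[
    {"offset": [0,0,0],"roll": 0,"hand": 50},
    {"offset": [0,0,0],"roll": 0,"hand": 50},
    {"offset": [0,0,0],"roll": 0,"hand": 50},
    {"offset": [0,0,0],"roll": 0,"hand": 50},
    {"offset": [0,0,0],"roll": 0,"hand": 50},
    {"offset": [0,0,0],"roll": 0,"hand": 50},
  ],
)

```text
clock: 36.32
tool_pos: [0.5066, -0.4453, -0.0179]
orientation: [-180.0, -0.0, -82.0]
force: [-1.4, 0.9, 2.8]
opening: 0.0586
```

```bash
python3 st.py
```

```text
{'clock': 36.317, 'tool_pos': [0.507, -0.445, -0.018], 'orientation': [-179.999, -0.009, -81.974], 'force': [-1.402, 0.886, 2.795], 'moment': [0.236, 0.606, -0.019], 'opening': 0.059} j6 32.8 tau6 0.011
```

Call:
jog_arm(
  motion=[
    {"offset": [0,0,0],"roll": 0,"hand": 50},
    {"offset": [0,0,0],"roll": 0,"hand": 50},
    {"offset": [0,0,0],"roll": 0,"hand": 50},
  ],
)

```text
clock: 36.57
tool_pos: [0.5066, -0.4453, -0.018]
orientation: [180.0, -0.0, -82.0]
force: [-1.8, 0.5, 5.9]
opening: 0.0587
```

Call:
jog_arm(
  motion=[
    {"offset": [0,0,0],"roll": 0,"hand": 70},
    {"offset": [0,0,0],"roll": 0,"hand": 70},
    {"offset": [0,0,0],"roll": 0,"hand": 70},
    {"offset": [0,0,1],"roll": 0,"hand": 70},
    {"offset": [0,0,2],"roll": 0,"hand": 70},
    {"offset": [0,0,2],"roll": 0,"hand": 70},
  ],
)

```text
clock: 37.07
tool_pos: [0.5065, -0.4451, -0.0207]
orientation: [180.0, 0.0, -82.0]
force: [0.8, -0.6, -0.5]
opening: 0.0701
```

Call:
jog_arm(
  motion=[
    {"offset": [0,0,0],"roll": 0,"hand": 50},
    {"offset": [0,0,0],"roll": 0,"hand": 50},
    {"offset": [0,0,0],"roll": 0,"hand": 50},
    {"offset": [0,0,0],"roll": 0,"hand": 50},
    {"offset": [0,0,0],"roll": 0,"hand": 50},
  ],
)

```text
clock: 37.48
tool_pos: [0.5066, -0.4452, -0.0203]
orientation: [180.0, 0.0, -82.0]
force: [0.5, -1.4, -0.7]
opening: 0.059
```

Call:
jog_arm(
  motion=[
    {"offset": [0,0,-3],"roll": 0,"hand": 50},
    {"offset": [0,0,-8],"roll": 0,"hand": 50},
    {"offset": [0,0,-18],"roll": 0,"hand": 50},
    {"offset": [0,0,-40],"roll": 0,"hand": 50},
    {"offset": [0,0,-80],"roll": 0,"hand": 50},
    {"offset": [0,0,-120],"roll": 0,"hand": 50},
    {"offset": [0,0,-160],"roll": 0,"hand": 50},
    {"offset": [0,0,-200],"roll": 0,"hand": 50},
    {"offset": [0,0,-220],"roll": 0,"hand": 50},
    {"offset": [0,0,-220],"roll": 0,"hand": 50},
    {"offset": [0,0,-220],"roll": 0,"hand": 50},
  ],
)

```text
clock: 38.4
tool_pos: [0.5072, -0.4454, 0.2024]
orientation: [-179.8, -0.1, -82.0]
force: [0.4, -0.3, -2.9]
opening: 0.0593
```

```bash
python3 st.py
python3 - <<'E'
from h import *
w=wsnap('held.png')
cv2.imwrite('pics/held2.png',cv2.resize(w['img'],(768,576))[:,:,::-1])
j=np.load('jig.npy');t=np.radians(j[0]);Q=np.array([[np.cos(t),-np.sin(t)],[np.sin(t),np.cos(t)]])
for k,x in enumerate((-64,-30.6,2.8)):print(k+1,(Q@[x,0]+j[1:]).round(1))
E
```

```text
{'clock': 38.4, 'tool_pos': [0.507, -0.445, 0.202], 'orientation': [-179.795, -0.118, -81.983], 'force': [0.406, -0.277, -2.912], 'moment': [0.089, 0.159, -0.012], 'opening': 0.059} j6 32.8 tau6 0.001
1 [499.1  66.1]
2 [532.3  70. ]
3 [565.4  73.9]
```

View pics/held2.png

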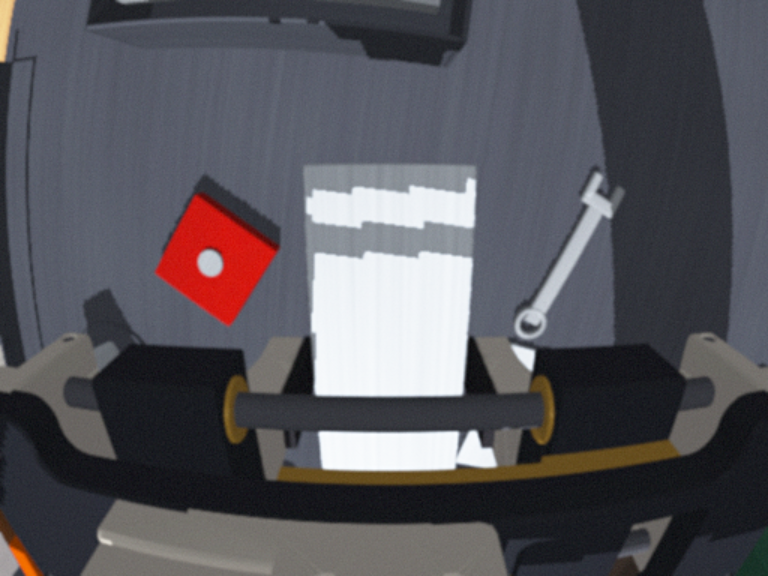

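Strip held level and square. Carrying it over course 1.

Call:
jog_arm(
  motion=[
    {"offset": [-20,-2,0],"roll": 0.0,"hand": 50},
    {"offset": [-50,-6,0],"roll": 0.024,"hand": 50},
    {"offset": [-90,-11,0],"roll": 0.024,"hand": 50},
    {"offset": [-130,-16,0],"roll": 0.024,"hand": 50},
    {"offset": [-170,-21,0],"roll": 0.024,"hand": 50},
    {"offset": [-210,-26,0],"roll": 0.024,"hand": 50},
    {"offset": [-250,-31,0],"roll": 0.024,"hand": 50},
    {"offset": [-290,-36,0],"roll": 0.024,"hand": 50},
    {"offset": [-330,-41,0],"roll": 0.024,"hand": 50},
    {"offset": [-370,-46,0],"roll": 0.024,"hand": 50},
    {"offset": [-410,-51,0],"roll": 0.024,"hand": 50},
    {"offset": [-450,-56,0],"roll": 0.024,"hand": 50},
    {"offset": [-485,-60,20],"roll": 0.024,"hand": 50},
    {"offset": [-507.5,-63,50],"roll": 0.024,"hand": 50},
    {"offset": [-507.5,-63,80],"roll": 0.024,"hand": 50},
    {"offset": [-507.5,-63,100],"roll": 0.024,"hand": 50},
    {"offset": [-507.5,-63,120],"roll": 0.024,"hand": 50},
    {"offset": [-507.5,-63,120],"roll": 0.024,"hand": 50},
    {"offset": [-507.5,-63,120],"roll": 0.024,"hand": 50},
  ],
)

```text
clock: 40.03
tool_pos: [0.4967, 0.0653, 0.0783]
orientation: [179.7, -0.1, -83.3]
force: [0.3, 0.2, -1.4]
opening: 0.0592
```

```bash
python3 st.py
python3 - <<'E'
from h import *
print(to([.4991,.0661,.0473]))
E
```

```text
{'clock': 40.033, 'tool_pos': [0.497, 0.065, 0.078], 'orientation': [179.748, -0.106, -83.349], 'force': [0.322, 0.164, -1.407], 'moment': [0.001, 0.024, 0.017], 'opening': 0.059} j6 -23.3 tau6 -0.003
[-0.6 -2.6 31. ]
```

Call:
jog_arm(
  motion=[
    {"offset": [-0.6,-3,8],"roll": 0,"hand": 50},
    {"offset": [-0.6,-3,16],"roll": 0,"hand": 50},
    {"offset": [-0.6,-3,22],"roll": 0,"hand": 50},
    {"offset": [-0.6,-3,26],"roll": 0,"hand": 50},
    {"offset": [-0.6,-3,28],"roll": 0,"hand": 50},
    {"offset": [-0.6,-3,28],"roll": 0,"hand": 50},
    {"offset": [-0.6,-3,28],"roll": 0,"hand": 50},
    {"offset": [-0.6,-3,28],"roll": 0,"hand": 50},
  ],
)

```text
clock: 40.7
tool_pos: [0.5013, 0.0671, 0.0521]
orientation: [-180.0, 0.0, -83.4]
force: [0.4, 0.5, -1.7]
opening: 0.0594
```

```bash
python3 st.py
```

```text
{'clock': 40.7, 'tool_pos': [0.501, 0.067, 0.052], 'orientation': [-179.972, 0.008, -83.353], 'force': [0.359, 0.529, -1.698], 'moment': [-0.019, 0.098, 0.008], 'opening': 0.059} j6 -23.3 tau6 -0.0
```

Call:
jog_arm(
  motion=[
    {"offset": [0.8,1.8,2],"roll": 0,"hand": 50},
    {"offset": [0.8,1.8,4],"roll": 0,"hand": 50},
    {"offset": [0.8,1.8,4.8],"roll": 0,"hand": 50},
    {"offset": [0.8,1.8,4.8],"roll": 0,"hand": 50},
    {"offset": [0.8,1.8,4.8],"roll": 0,"hand": 50},
    {"offset": [0.8,1.8,4.8],"roll": 0,"hand": 50},
  ],
)

```text
clock: 41.2
tool_pos: [0.4995, 0.066, 0.047]
orientation: [-180.0, -0.0, -83.3]
force: [0.2, -0.0, -1.4]
opening: 0.0595
```

```bash
python3 st.py
```

```text
{'clock': 41.2, 'tool_pos': [0.499, 0.066, 0.047], 'orientation': [-179.998, -0.001, -83.349], 'force': [0.168, -0.017, -1.358], 'moment': [0.058, 0.105, -0.044], 'opening': 0.059} j6 -23.3 tau6 -0.0
```

Call:
jog_arm(
  motion=[
    {"offset": [0,0,1],"roll": 0,"hand": 50},
    {"offset": [0,0,1.5],"roll": 0,"hand": 50},
    {"offset": [0,0,1.5],"roll": 0,"hand": 50},
    {"offset": [0,0,1.5],"roll": 0,"hand": 50},
  ],
)

```text
clock: 41.53
tool_pos: [0.4997, 0.0661, 0.0463]
orientation: [-180.0, 0.0, -83.3]
force: [-3.8, -1.5, 7.2]
opening: 0.059
```

The strip's upper edge is touching the bearers (8 N). Let it down between the fingers as fences, then release.

Call:
jog_arm(
  motion=[
    {"offset": [0,0,0],"roll": 0,"hand": 63.5},
    {"offset": [0,0,0],"roll": 0,"hand": 63.5},
    {"offset": [0,0,2],"roll": 0,"hand": 63.5},
    {"offset": [0,0,4],"roll": 0,"hand": 63.5},
    {"offset": [0,0,5],"roll": 0,"hand": 63.5},
    {"offset": [0,0,5],"roll": 0,"hand": 63.5},
    {"offset": [0,0,5],"roll": 0,"hand": 63.5},
  ],
)

```text
clock: 42.12
tool_pos: [0.4993, 0.0659, 0.0402]
orientation: [180.0, -0.0, -83.4]
force: [0.6, -0.3, 0.4]
opening: 0.0638
```

Call:
jog_arm(
  motion=[
    {"offset": [0,0,0],"roll": 0,"hand": 80},
    {"offset": [0,0,0],"roll": 0,"hand": 80},
    {"offset": [0,0,0],"roll": 0,"hand": 80},
    {"offset": [0,0,0],"roll": 0,"hand": 80},
    {"offset": [0,0,-20],"roll": 0,"hand": 80},
    {"offset": [0,0,-60],"roll": 0,"hand": 80},
    {"offset": [0,0,-100],"roll": 0,"hand": 80},
    {"offset": [0,0,-140],"roll": 0,"hand": 80},
    {"offset": [0,0,-180],"roll": 0,"hand": 80},
    {"offset": [0,0,-180],"roll": 0,"hand": 80},
    {"offset": [0,0,-180],"roll": 0,"hand": 80},
    {"offset": [0,0,-180],"roll": 0,"hand": 80},
  ],
)

```text
clock: 43.12
tool_pos: [0.499, 0.066, 0.2204]
orientation: [-180.0, 0.0, -83.4]
force: [0.6, -0.4, -0.5]
opening: 0.0797
```

```bash
cat > course.py <<'E'
import sys
from h import *
k=int(sys.argv[1]);j=np.load('jig.npy');t=np.radians(j[0]);Q=np.array([[np.cos(t),-np.sin(t)],[np.sin(t),np.cos(t)]])
xc,zc=[(-64,63.2),(-30.6,76.7),(2.8,90.2)][k-1];a=np.radians(12.3)
w=wsnap('course%d.png'%k);hsv=cv2.cvtColor(w['img'],cv2.COLOR_RGB2HSV);V=hsv[...,2]
# top-face corners predicted
n=np.array([-np.sin(a),np.cos(a)]);T=[]
for sx in(-30,30):
    for sy in(-75,75):
        x=xc+sx*np.cos(a)+3*n[0];z=zc+sx*np.sin(a)+3*n[1];P=np.r_[Q@[x,sy]+j[1:],z]/1000;T.append(wproj(w,P))
print('pred corners (low -y,low +y,up -y,up +y)',np.round(T,1).tolist())
m=((V>205)&(hsv[...,1]<45)).astype(np.uint8);m[222:]=0;ct=np.mean(T,0)
for c in cv2.findContours(m,0,2)[0]:
    if cv2.contourArea(c)>400 and abs(cv2.pointPolygonTest(c,tuple(map(float,ct)),True))<30:
        r=cv2.minAreaRect(c);print('seen',np.round(cv2.boxPoints(r),1).tolist(),np.round(r[1],1),cv2.contourArea(c))
        ap=cv2.approxPolyDP(c,4,True)[:,0];print('poly',ap.tolist())
cv2.imwrite('pics/cc%d.png'%k,cv2.resize(w['img'],(768,576))[:,:,::-1])
E
python3 st.py; python3 course.py 1
```

```text
{'clock': 43.117, 'tool_pos': [0.499, 0.066, 0.22], 'orientation': [-179.992, 0.037, -83.367], 'force': [0.579, -0.412, -0.492], 'moment': [0.02, 0.169, 0.021], 'opening': 0.08} j6 -23.3 tau6 0.002
pred corners (low -y,low +y,up -y,up +y) [[286.0, 102.3], [283.2, 224.3], [233.3, 102.5], [236.0, 228.7]]
seen [[232.0, 102.0], [285.0, 102.0], [285.0, 221.0], [232.0, 221.0]] [119.  53.] 5993.0
poly [[233, 103], [234, 221], [282, 221], [285, 103]]
```

Course 1 lies within a pixel (about 1.5 mm) of its predicted corners. Where are the other two strips now?

```bash
cat > topstrips.py <<'E'
from h import *
a=snap('top');im=a['img'];hsv=cv2.cvtColor(im,cv2.COLOR_RGB2HSV)
m=((hsv[...,2]>135)&(hsv[...,1]<30)).astype(np.uint8)
for c in cv2.findContours(m,0,2)[0]:
    r=cv2.minAreaRect(c)
    if 15<min(r[1])<25 and 35<max(r[1])<60:
        p=np.array([ray(a,*q,.006) for q in cv2.boxPoints(r)]);l=[p[1]-p[0],p[2]-p[1]];d=max(l,key=np.linalg.norm)
        print(np.round(r[0]),[round(np.linalg.norm(x)*1000) for x in l],p.mean(0).round(4)[:2],np.degrees(np.arctan2(d[1],d[0])).round(1)%180)
E
python3 topstrips.py
```

```text
[112. 189.] [49, 130] [0.4798 0.4008] 24.30000000000001
```

Run:
```python
from h import *
a=snap('top','t2.png');im=a['img'].astype(int)
for u,v in((345,223),(158,229)):
    print(im[v,u]);print([int(x) for x in im[v,u-40:u+41:5].mean(1)],[int(x) for x in im[v-20:v+21:4,u].mean(1)])
```

```text
[247 247 247]
[84, 98, 96, 251, 247, 247, 247, 247, 247, 247, 247, 247, 247, 255, 255, 253, 237] [140, 136, 135, 249, 247, 247, 247, 247, 127, 138, 143]
[247 247 247]
[111, 87, 74, 71, 57, 247, 247, 247, 247, 247, 247, 247, 247, 255, 142, 142, 142] [146, 140, 131, 247, 247, 247, 247, 247, 133, 89, 88]
```

Call:
jog_arm(
  motion=[
    {"offset": [35,18,20],"roll": 0.05,"hand": 80},
    {"offset": [70,37,20],"roll": 0.1,"hand": 80},
    {"offset": [105,55,20],"roll": 0.15,"hand": 80},
    {"offset": [140,74,20],"roll": 0.2,"hand": 80},
    {"offset": [175,92,20],"roll": 0.25,"hand": 80},
    {"offset": [210,111,20],"roll": 0.278,"hand": 80},
    {"offset": [245,130,20],"roll": 0.278,"hand": 80},
    {"offset": [280,148,20],"roll": 0.278,"hand": 80},
    {"offset": [315,166,20],"roll": 0.278,"hand": 80},
    {"offset": [331,175,20],"roll": 0.278,"hand": 80},
    {"offset": [331,175,20],"roll": 0.278,"hand": 80},
    {"offset": [331,175,20],"roll": 0.278,"hand": 80},
    {"offset": [331,175,20],"roll": 0.278,"hand": 80},
    {"offset": [331,175,20],"roll": 0.278,"hand": 80},
  ],
)

```text
clock: 44.43
tool_pos: [0.364, -0.2824, 0.2]
orientation: [179.9, 0.0, -99.2]
force: [0.1, 0.0, 1.2]
opening: 0.0803
```

```bash
python3 strip.py .363 -.283
```

```text
{'clock': 44.433, 'tool_pos': [0.364, -0.282, 0.2], 'orientation': [179.948, 0.009, -99.231], 'force': [0.148, 0.043, 1.238], 'moment': [0.048, 0.077, 0.041], 'opening': 0.08} j6 4.0 tau6 -0.006
strip [ 362.5 -283.5] [ 63.7 153.3] long dir 81.53 px (235, 99, 51, 116)
 roll to align (rad) -0.013 offset at tool z -.019: [  1.5   1.4 219.2]
```

Call:
jog_arm(
  motion=[
    {"offset": [1.5,1.5,40],"roll": -0.013,"hand": 80},
    {"offset": [1.5,1.5,80],"roll": -0.013,"hand": 80},
    {"offset": [1.5,1.5,120],"roll": -0.013,"hand": 80},
    {"offset": [1.5,1.5,160],"roll": -0.013,"hand": 80},
    {"offset": [1.5,1.5,185],"roll": -0.013,"hand": 80},
    {"offset": [1.5,1.5,200],"roll": -0.013,"hand": 80},
    {"offset": [1.5,1.5,208],"roll": -0.013,"hand": 80},
    {"offset": [1.5,1.5,214],"roll": -0.013,"hand": 80},
    {"offset": [1.5,1.5,218],"roll": -0.013,"hand": 80},
    {"offset": [1.5,1.5,220.5],"roll": -0.013,"hand": 80},
    {"offset": [1.5,1.5,220.5],"roll": -0.013,"hand": 80},
    {"offset": [1.5,1.5,220.5],"roll": -0.013,"hand": 80},
  ],
)

```text
clock: 45.48
tool_pos: [0.3628, -0.2844, -0.0193]
orientation: [-179.9, -0.0, -98.5]
force: [-0.4, -0.3, -0.0]
opening: 0.0802
```

Call:
jog_arm(
  motion=[
    {"offset": [0,0,0],"roll": 0,"hand": 50},
    {"offset": [0,0,0],"roll": 0,"hand": 50},
    {"offset": [0,0,0],"roll": 0,"hand": 50},
    {"offset": [0,0,0],"roll": 0,"hand": 50},
    {"offset": [0,0,0],"roll": 0,"hand": 50},
    {"offset": [0,0,0],"roll": 0,"hand": 50},
    {"offset": [0,0,0],"roll": 0,"hand": 50},
    {"offset": [0,0,0],"roll": 0,"hand": 50},
  ],
)

```text
clock: 46.15
tool_pos: [0.3623, -0.2844, -0.0198]
orientation: [-180.0, -0.0, -98.5]
force: [-0.4, 0.7, 6.7]
opening: 0.0589
```

Call:
jog_arm(
  motion=[
    {"offset": [0,0,-3],"roll": 0,"hand": 50},
    {"offset": [0,0,-8],"roll": 0,"hand": 50},
    {"offset": [0,0,-18],"roll": 0,"hand": 50},
    {"offset": [0,0,-40],"roll": 0,"hand": 50},
    {"offset": [0,0,-80],"roll": 0,"hand": 50},
    {"offset": [0,0,-120],"roll": 0,"hand": 50},
    {"offset": [0,0,-160],"roll": 0,"hand": 50},
    {"offset": [0,0,-180],"roll": 0,"hand": 50},
    {"offset": [0,0,-180],"roll": 0,"hand": 50},
    {"offset": [0,0,-180],"roll": 0,"hand": 50},
    {"offset": [0,0,-180],"roll": 0,"hand": 50},
  ],
)

```text
clock: 47.07
tool_pos: [0.3613, -0.2838, 0.1592]
orientation: [179.9, 0.0, -98.6]
force: [0.2, -0.0, -2.2]
opening: 0.0592
```

```bash
python3 st.py
python3 - <<'E'
from h import *
print(to([.5323,.0700,.16]))
E
```

```text
{'clock': 47.067, 'tool_pos': [0.361, -0.284, 0.159], 'orientation': [179.943, 0.042, -98.559], 'force': [0.154, -0.019, -2.212], 'moment': [0.037, 0.2, 0.029], 'opening': 0.059} j6 5.0 tau6 0.001
[-375.3 -116.4   -0.6]
```

Call:
jog_arm(
  motion=[
    {"offset": [-20,-6,-10],"roll": 0,"hand": 50},
    {"offset": [-50,-15,-20],"roll": -0.05,"hand": 50},
    {"offset": [-88,-27,-20],"roll": -0.1,"hand": 50},
    {"offset": [-126,-39,-20],"roll": -0.15,"hand": 50},
    {"offset": [-164,-51,-20],"roll": -0.2,"hand": 50},
    {"offset": [-202,-63,-20],"roll": -0.25,"hand": 50},
    {"offset": [-240,-75,-20],"roll": -0.265,"hand": 50},
    {"offset": [-278,-86,-20],"roll": -0.265,"hand": 50},
    {"offset": [-316,-98,-20],"roll": -0.265,"hand": 50},
    {"offset": [-350,-108,-20],"roll": -0.265,"hand": 50},
    {"offset": [-375,-116.4,-10],"roll": -0.265,"hand": 50},
    {"offset": [-375,-116.4,20],"roll": -0.265,"hand": 50},
    {"offset": [-375,-116.4,50],"roll": -0.265,"hand": 50},
    {"offset": [-375,-116.4,70],"roll": -0.265,"hand": 50},
    {"offset": [-375,-116.4,80],"roll": -0.265,"hand": 50},
    {"offset": [-375,-116.4,85],"roll": -0.265,"hand": 50},
    {"offset": [-375,-116.4,85],"roll": -0.265,"hand": 50},
    {"offset": [-375,-116.4,85],"roll": -0.265,"hand": 50},
    {"offset": [-375,-116.4,85],"roll": -0.265,"hand": 50},
    {"offset": [-375,-116.4,85],"roll": -0.265,"hand": 50},
  ],
)

```text
clock: 48.73
tool_pos: [0.5338, 0.0695, 0.0762]
orientation: [-179.9, 0.0, -83.4]
force: [-0.6, 0.6, -1.6]
opening: 0.0593
```

```bash
python3 st.py
python3 - <<'E'
from h import *
print(to([.5323,.0700,.0618]))
E
```

```text
{'clock': 48.733, 'tool_pos': [0.534, 0.07, 0.076], 'orientation': [-179.875, 0.04, -83.359], 'force': [-0.601, 0.557, -1.569], 'moment': [-0.015, 0.1, 0.043], 'opening': 0.059} j6 -21.7 tau6 0.0
[-0.6  1.4 14.4]
```

Call:
jog_arm(
  motion=[
    {"offset": [-0.6,1.2,5],"roll": 0,"hand": 50},
    {"offset": [-0.6,1.2,9],"roll": 0,"hand": 50},
    {"offset": [-0.6,1.2,12],"roll": 0,"hand": 50},
    {"offset": [-0.6,1.2,14],"roll": 0,"hand": 50},
    {"offset": [-0.6,1.2,14],"roll": 0,"hand": 50},
    {"offset": [-0.6,1.2,14],"roll": 0,"hand": 50},
    {"offset": [-0.6,1.2,14],"roll": 0,"hand": 50},
  ],
)

```text
clock: 49.32
tool_pos: [0.5318, 0.0698, 0.061]
orientation: [180.0, -0.0, -83.3]
force: [0.4, 0.7, -0.5]
opening: 0.0591
```

```bash
python3 st.py
```

```text
{'clock': 49.317, 'tool_pos': [0.532, 0.07, 0.061], 'orientation': [179.999, -0.003, -83.349], 'force': [0.363, 0.719, -0.505], 'moment': [0.004, 0.116, -0.043], 'opening': 0.059} j6 -21.8 tau6 -0.0
```

Call:
jog_arm(
  motion=[
    {"offset": [0,0,0.7],"roll": 0,"hand": 50},
    {"offset": [0,0,0.7],"roll": 0,"hand": 50},
    {"offset": [0,0,0.7],"roll": 0,"hand": 50},
  ],
)

```text
clock: 49.57
tool_pos: [0.5319, 0.0698, 0.0604]
orientation: [-180.0, 0.0, -83.4]
force: [0.0, -0.0, 0.2]
opening: 0.0593
```

Call:
jog_arm(
  motion=[
    {"offset": [0,0,0.7],"roll": 0,"hand": 50},
    {"offset": [0,0,0.7],"roll": 0,"hand": 50},
    {"offset": [0,0,0.7],"roll": 0,"hand": 50},
  ],
)

```text
clock: 49.82
tool_pos: [0.532, 0.0699, 0.0602]
orientation: [-180.0, 0.0, -83.3]
force: [-2.3, 0.7, 5.3]
opening: 0.0593
```

```bash
python3 st.py
```

```text
{'clock': 49.817, 'tool_pos': [0.532, 0.07, 0.06], 'orientation': [-179.954, 0.006, -83.339], 'force': [-2.257, 0.705, 5.253], 'moment': [-0.008, 0.732, 0.008], 'opening': 0.059} j6 -21.8 tau6 0.014
```

Same touch as predicted. Release.

Call:
jog_arm(
  motion=[
    {"offset": [0,0,0],"roll": 0,"hand": 63.5},
    {"offset": [0,0,0],"roll": 0,"hand": 63.5},
    {"offset": [0,0,2],"roll": 0,"hand": 63.5},
    {"offset": [0,0,4],"roll": 0,"hand": 63.5},
    {"offset": [0,0,5],"roll": 0,"hand": 63.5},
    {"offset": [0,0,5],"roll": 0,"hand": 63.5},
    {"offset": [0,0,5],"roll": 0,"hand": 63.5},
  ],
)

```text
clock: 50.4
tool_pos: [0.5316, 0.0697, 0.0543]
orientation: [180.0, -0.0, -83.4]
force: [-0.1, 0.2, -0.7]
opening: 0.0639
```

Call:
jog_arm(
  motion=[
    {"offset": [0,0,0],"roll": 0,"hand": 80},
    {"offset": [0,0,0],"roll": 0,"hand": 80},
    {"offset": [0,0,0],"roll": 0,"hand": 80},
    {"offset": [0,0,0],"roll": 0,"hand": 80},
    {"offset": [0,0,-20],"roll": 0,"hand": 80},
    {"offset": [0,0,-60],"roll": 0,"hand": 80},
    {"offset": [0,0,-100],"roll": 0,"hand": 80},
    {"offset": [0,0,-140],"roll": 0,"hand": 80},
    {"offset": [0,0,-170],"roll": 0,"hand": 80},
    {"offset": [0,0,-170],"roll": 0,"hand": 80},
    {"offset": [0,0,-170],"roll": 0,"hand": 80},
    {"offset": [0,0,-170],"roll": 0,"hand": 80},
  ],
)

```text
clock: 51.4
tool_pos: [0.5312, 0.0698, 0.2243]
orientation: [180.0, 0.0, -83.4]
force: [-1.1, -0.6, -0.5]
opening: 0.0798
```

```bash
python3 st.py; python3 course.py 2;python3 course.py 1|head -1
python3 - <<'E'
from h import *
a=snap('top','t3.png');im=a['img'].mean(2).astype(int)
for v in(215,225,235,245):print(v,im[v,120:200:4].tolist())
E
```

```text
{'clock': 51.4, 'tool_pos': [0.531, 0.07, 0.224], 'orientation': [179.987, 0.026, -83.364], 'force': [-1.108, -0.649, -0.537], 'moment': [0.016, 0.145, -0.009], 'opening': 0.08} j6 -21.8 tau6 0.002
pred corners (low -y,low +y,up -y,up +y) [[285.9, 102.6], [283.0, 227.6], [231.6, 102.8], [234.6, 232.2]]
seen [[231.0, 103.0], [312.0, 103.0], [312.0, 221.0], [231.0, 221.0]] [118.  81.] 9111.5
poly [[233, 103], [234, 221], [307, 221], [312, 104]]
pred corners (low -y,low +y,up -y,up +y) [[313.1, 103.2], [307.8, 223.2], [262.5, 102.5], [262.1, 227.9]]
215 [91, 80, 71, 72, 57, 147, 144, 143, 144, 142, 143, 142, 142, 141, 139, 140, 145, 140, 141, 140]
225 [99, 83, 76, 73, 70, 195, 247, 247, 247, 247, 247, 247, 247, 247, 247, 247, 116, 142, 142, 142]
235 [121, 95, 79, 74, 73, 70, 52, 44, 255, 247, 247, 247, 247, 247, 247, 247, 157, 144, 144, 143]
245 [119, 113, 97, 79, 72, 71, 70, 57, 49, 65, 91, 91, 91, 91, 92, 91, 147, 145, 145, 145]
```

Course 2 is within about 1.7 mm of its mark and course 1 is unmoved. Third strip.

Call:
jog_arm(
  motion=[
    {"offset": [-32,22,0],"roll": 0.04,"hand": 80},
    {"offset": [-64,44,10],"roll": 0.08,"hand": 80},
    {"offset": [-96,66,24],"roll": 0.08,"hand": 80},
    {"offset": [-128,88,24],"roll": 0.08,"hand": 80},
    {"offset": [-160,110,24],"roll": 0.08,"hand": 80},
    {"offset": [-192,133,24],"roll": 0.08,"hand": 80},
    {"offset": [-212,147.5,24],"roll": 0.08,"hand": 80},
    {"offset": [-212,147.5,24],"roll": 0.08,"hand": 80},
    {"offset": [-212,147.5,24],"roll": 0.08,"hand": 80},
    {"offset": [-212,147.5,24],"roll": 0.08,"hand": 80},
    {"offset": [-212,147.5,24],"roll": 0.08,"hand": 80},
  ],
)

```text
clock: 52.47
tool_pos: [0.3609, 0.2626, 0.2001]
orientation: [180.0, -0.1, -88.0]
force: [-0.5, 0.6, 0.6]
opening: 0.0802
```

```bash
python3 strip.py .360 .264
```

```text
{'clock': 52.467, 'tool_pos': [0.361, 0.263, 0.2], 'orientation': [179.968, -0.06, -87.98], 'force': [-0.467, 0.624, 0.558], 'moment': [-0.032, 0.121, -0.07], 'opening': 0.08} j6 -59.5 tau6 0.005
strip [360.7 264.1] [ 63.2 152.3] long dir 92.06 px (235, 102, 50, 115)
 roll to align (rad) -0.001 offset at tool z -.019: [ -1.8   0.3 219.2]
```

Call:
jog_arm(
  motion=[
    {"offset": [-2,0.3,40],"roll": 0,"hand": 80},
    {"offset": [-2,0.3,80],"roll": 0,"hand": 80},
    {"offset": [-2,0.3,120],"roll": 0,"hand": 80},
    {"offset": [-2,0.3,160],"roll": 0,"hand": 80},
    {"offset": [-2,0.3,185],"roll": 0,"hand": 80},
    {"offset": [-2,0.3,200],"roll": 0,"hand": 80},
    {"offset": [-2,0.3,208],"roll": 0,"hand": 80},
    {"offset": [-2,0.3,214],"roll": 0,"hand": 80},
    {"offset": [-2,0.3,218],"roll": 0,"hand": 80},
    {"offset": [-2,0.3,220.5],"roll": 0,"hand": 80},
    {"offset": [-2,0.3,220.5],"roll": 0,"hand": 80},
    {"offset": [-2,0.3,220.5],"roll": 0,"hand": 80},
  ],
)

```text
clock: 53.52
tool_pos: [0.3606, 0.2657, -0.0192]
orientation: [-180.0, 0.1, -87.9]
force: [0.3, 0.2, 0.3]
opening: 0.08
```

Call:
jog_arm(
  motion=[
    {"offset": [0,0,0],"roll": 0,"hand": 50},
    {"offset": [0,0,0],"roll": 0,"hand": 50},
    {"offset": [0,0,0],"roll": 0,"hand": 50},
    {"offset": [0,0,0],"roll": 0,"hand": 50},
    {"offset": [0,0,0],"roll": 0,"hand": 50},
    {"offset": [0,0,0],"roll": 0,"hand": 50},
    {"offset": [0,0,0],"roll": 0,"hand": 50},
    {"offset": [0,0,0],"roll": 0,"hand": 50},
  ],
)

```text
clock: 54.18
tool_pos: [0.3603, 0.2654, -0.0196]
orientation: [-180.0, 0.0, -87.9]
force: [-2.2, -1.0, 5.4]
opening: 0.0588
```

Call:
jog_arm(
  motion=[
    {"offset": [0,0,-3],"roll": 0,"hand": 50},
    {"offset": [0,0,-8],"roll": 0,"hand": 50},
    {"offset": [0,0,-18],"roll": 0,"hand": 50},
    {"offset": [0,0,-40],"roll": 0,"hand": 50},
    {"offset": [0,0,-80],"roll": 0,"hand": 50},
    {"offset": [0,0,-120],"roll": 0,"hand": 50},
    {"offset": [0,0,-160],"roll": 0,"hand": 50},
    {"offset": [0,0,-200],"roll": 0,"hand": 50},
    {"offset": [0,0,-200],"roll": 0,"hand": 50},
    {"offset": [0,0,-200],"roll": 0,"hand": 50},
    {"offset": [0,0,-200],"roll": 0,"hand": 50},
  ],
)

```text
clock: 55.1
tool_pos: [0.3597, 0.2647, 0.1797]
orientation: [180.0, 0.0, -88.0]
force: [-0.2, -0.3, -2.4]
opening: 0.0592
```

```bash
python3 st.py
python3 - <<'E'
from h import *
print(to([.5654,.0739,.18]))
E
```

```text
{'clock': 55.1, 'tool_pos': [0.36, 0.265, 0.18], 'orientation': [179.961, 0.015, -87.962], 'force': [-0.204, -0.341, -2.406], 'moment': [-0.022, 0.141, -0.015], 'opening': 0.059} j6 -59.7 tau6 0.002
[ 198.  -198.8   -0.5]
```

Call:
jog_arm(
  motion=[
    {"offset": [15,-15,0],"roll": 0,"hand": 50},
    {"offset": [40,-40,0],"roll": -0.04,"hand": 50},
    {"offset": [68,-68,0],"roll": -0.08,"hand": 50},
    {"offset": [96,-96,0],"roll": -0.08,"hand": 50},
    {"offset": [124,-124,0],"roll": -0.08,"hand": 50},
    {"offset": [152,-152,0],"roll": -0.08,"hand": 50},
    {"offset": [180,-180,0],"roll": -0.08,"hand": 50},
    {"offset": [197,-199.8,10],"roll": -0.08,"hand": 50},
    {"offset": [197,-199.8,40],"roll": -0.08,"hand": 50},
    {"offset": [197,-199.8,65],"roll": -0.08,"hand": 50},
    {"offset": [197,-199.8,80],"roll": -0.08,"hand": 50},
    {"offset": [197,-199.8,90],"roll": -0.08,"hand": 50},
    {"offset": [197,-199.8,90],"roll": -0.08,"hand": 50},
    {"offset": [197,-199.8,90],"roll": -0.08,"hand": 50},
    {"offset": [197,-199.8,90],"roll": -0.08,"hand": 50},
    {"offset": [197,-199.8,90],"roll": -0.08,"hand": 50},
  ],
)

```text
clock: 56.43
tool_pos: [0.5677, 0.0761, 0.0912]
orientation: [-179.9, 0.0, -83.3]
force: [0.1, -0.2, -1.3]
opening: 0.0587
```

```bash
python3 st.py
python3 - <<'E'
from h import *
print(to([.5662,.0749,.0755]))
E
```

```text
{'clock': 56.433, 'tool_pos': [0.568, 0.076, 0.091], 'orientation': [-179.891, 0.028, -83.323], 'force': [0.091, -0.203, -1.266], 'moment': [0.045, 0.112, 0.032], 'opening': 0.059} j6 -20.5 tau6 -0.0
[ 1.   1.7 15.7]
```

Call:
jog_arm(
  motion=[
    {"offset": [1,1.2,5],"roll": 0,"hand": 50},
    {"offset": [1,1.2,9],"roll": 0,"hand": 50},
    {"offset": [1,1.2,13],"roll": 0,"hand": 50},
    {"offset": [1,1.2,15],"roll": 0,"hand": 50},
    {"offset": [1,1.2,15],"roll": 0,"hand": 50},
    {"offset": [1,1.2,15],"roll": 0,"hand": 50},
    {"offset": [1,1.2,15],"roll": 0,"hand": 50},
  ],
)

```text
clock: 57.02
tool_pos: [0.566, 0.0745, 0.0751]
orientation: [-180.0, -0.0, -83.3]
force: [0.3, 0.9, -1.0]
opening: 0.0591
```

```bash
python3 st.py
```

```text
{'clock': 57.017, 'tool_pos': [0.566, 0.074, 0.075], 'orientation': [-179.996, -0.003, -83.35], 'force': [0.272, 0.865, -1.033], 'moment': [0.043, 0.138, 0.027], 'opening': 0.059} j6 -20.5 tau6 -0.0
```

Call:
jog_arm(
  motion=[
    {"offset": [0,0,0.7],"roll": 0,"hand": 50},
    {"offset": [0,0,0.7],"roll": 0,"hand": 50},
    {"offset": [0,0,0.7],"roll": 0,"hand": 50},
  ],
)

```text
clock: 57.27
tool_pos: [0.5661, 0.0745, 0.0745]
orientation: [-180.0, 0.0, -83.4]
force: [0.2, 0.8, -1.1]
opening: 0.0594
```

Call:
jog_arm(
  motion=[
    {"offset": [0,0,0.7],"roll": 0,"hand": 50},
    {"offset": [0,0,0.7],"roll": 0,"hand": 50},
    {"offset": [0,0,0.7],"roll": 0,"hand": 50},
  ],
)

```text
clock: 57.52
tool_pos: [0.5662, 0.0745, 0.0743]
orientation: [-180.0, 0.0, -83.3]
force: [-1.2, -0.7, 4.3]
opening: 0.059
```

```bash
python3 st.py
```

```text
{'clock': 57.517, 'tool_pos': [0.566, 0.074, 0.074], 'orientation': [-179.952, 0.004, -83.342], 'force': [-1.186, -0.663, 4.253], 'moment': [0.055, 0.727, 0.018], 'opening': 0.059} j6 -20.5 tau6 0.014
```

Touching. Release, rise and check all courses.

Call:
jog_arm(
  motion=[
    {"offset": [0,0,0],"roll": 0,"hand": 63.5},
    {"offset": [0,0,0],"roll": 0,"hand": 63.5},
    {"offset": [0,0,2],"roll": 0,"hand": 63.5},
    {"offset": [0,0,4],"roll": 0,"hand": 63.5},
    {"offset": [0,0,5],"roll": 0,"hand": 63.5},
    {"offset": [0,0,5],"roll": 0,"hand": 63.5},
    {"offset": [0,0,5],"roll": 0,"hand": 63.5},
  ],
)

```text
clock: 58.1
tool_pos: [0.5659, 0.0744, 0.0684]
orientation: [180.0, -0.0, -83.4]
force: [-0.8, 0.2, 0.0]
opening: 0.0633
```

Call:
jog_arm(
  motion=[
    {"offset": [0,0,0],"roll": 0,"hand": 80},
    {"offset": [0,0,0],"roll": 0,"hand": 80},
    {"offset": [0,0,0],"roll": 0,"hand": 80},
    {"offset": [0,0,0],"roll": 0,"hand": 80},
    {"offset": [0,0,-20],"roll": 0,"hand": 80},
    {"offset": [0,0,-60],"roll": 0,"hand": 80},
    {"offset": [0,0,-100],"roll": 0,"hand": 80},
    {"offset": [0,0,-140],"roll": 0,"hand": 80},
    {"offset": [-45,0,-170],"roll": 0,"hand": 80},
    {"offset": [-85,0,-170],"roll": 0,"hand": 80},
    {"offset": [-85,0,-170],"roll": 0,"hand": 80},
    {"offset": [-85,0,-170],"roll": 0,"hand": 80},
    {"offset": [-85,0,-170],"roll": 0,"hand": 80},
  ],
)

```text
clock: 59.18
tool_pos: [0.5558, 0.1595, 0.2385]
orientation: [180.0, 0.0, -83.3]
force: [0.3, -1.2, 0.1]
opening: 0.08
```

```bash
python3 st.py; for k in 1 2 3; do python3 course.py $k; done
```

```text
{'clock': 59.183, 'tool_pos': [0.556, 0.16, 0.239], 'orientation': [179.989, 0.003, -83.261], 'force': [0.317, -1.185, 0.138], 'moment': [-0.053, 0.098, 0.01], 'opening': 0.08} j6 -28.6 tau6 -0.106
pred corners (low -y,low +y,up -y,up +y) [[340.1, 35.2], [336.8, 154.8], [293.5, 29.8], [291.9, 156.2]]
seen [[231.0, 24.0], [339.0, 24.0], [339.0, 172.0], [231.0, 172.0]] [148. 108.] 13757.5
poly [[232, 24], [233, 159], [250, 160], [252, 172], [253, 161], [279, 158], [280, 170], [283, 157], [304, 157], [307, 167], [309, 157], [328, 155], [329, 165], [336, 153], [339, 36]]
pred corners (low -y,low +y,up -y,up +y) [[315.0, 31.4], [312.6, 157.2], [264.2, 27.1], [263.8, 159.1]]
pred corners (low -y,low +y,up -y,up +y) [[287.1, 27.8], [285.9, 159.8], [232.5, 25.1], [233.6, 162.2]]
seen [[231.0, 25.0], [339.0, 25.0], [339.0, 173.0], [231.0, 173.0]] [148. 108.] 13787.0
poly [[231, 25], [232, 160], [250, 161], [251, 173], [254, 161], [278, 159], [280, 171], [282, 160], [304, 158], [307, 168], [308, 158], [328, 156], [329, 166], [336, 152], [339, 37]]
```

View pics/cc3.png

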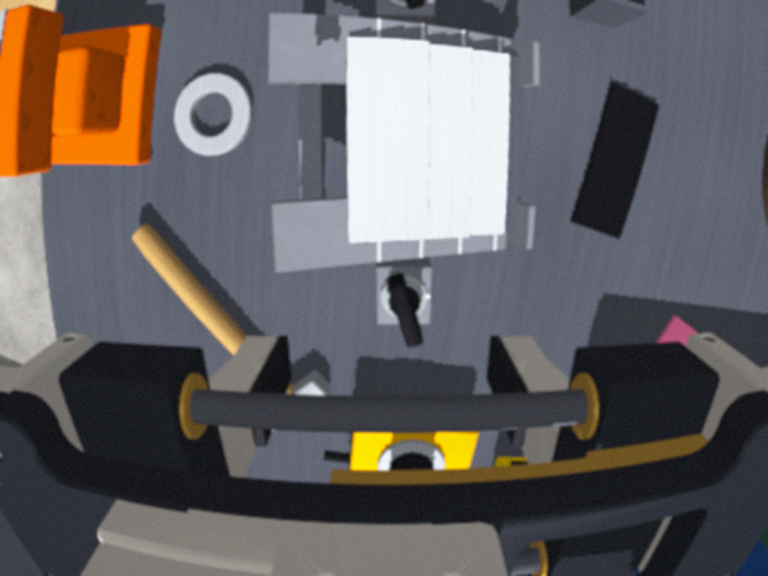

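The last view shows three lapped strips square on the jig. Their edges sit within about 1.5 px of the predictions: low edge at column 339 (predicted 340), laps at about 287 and 313 (predicted 287 and 315), top edge at 232 (predicted 233). Handing in.

```bash
python3 -c "
from plant import order
print(order.close_job())"
```

```text
the job is handed in; nothing more can be done
None
```

The job is done in the order asked and handed in after about 59 s of robot time. All three checks below came out as expected; `close_job` gives no verdict.

- **Dial:** it turned about 171° anticlockwise and met a hard stop (moment about 0.95 N m). The white mark moved from 8° to 179°.
- **Clamps:** both knobs bit at about 106–108° of turn, and I then turned each about 45° further. The black tick on each collar shows at roughly 45°, give or take 3°. The tick on the left collar was partly hidden by its bar.
- **Strips:** only three aluminium strips were there. They are laid at courses 1 to 3, and their visible edges agree with the predicted positions to about 1–2 mm.

**Problems along the way:**
- **Fingertip position:** the interface gives the fingertips as 11 mm ahead of the TCP. Touching the dial showed them about 21 mm behind it, so my first two tries on the dial closed on nothing. I used the measured value after that.
- **First strip grip:** it closed high on the strip's edge, so I redid it 2 mm lower.
- **Jaw opening:** with a strip held it read about 59 mm, although the strip is 60 mm wide.

I saw no contact with the other things on the table, but I did not measure their positions again at the end.

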